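# Offer up the test-jig lid to its hinge and hold it for the pin

## Robot

A 7-joint arm with a two-finger parallel gripper is mounted at the origin on the work surface. World frame = base frame: x ahead of the robot, y to its left, z up, the work surface at z = 0. Lengths are in m, angles in rad, forces in N, time in s.
With the tool pointing down it reaches from about 0.4 to 0.85 m from the base axis. Payload 10.4 kg.
Tool frame: the origin (TCP) lies at the very end of the fingers, on their centre line; the grasp point (between the pads) lies 19 mm behind it; z points along the fingers, x is the direction in which the jaws open and shut, and the axes are right-handed (so a half turn about z gives the same grasp; the last joint's range is limited). The gripper opens to 87 mm and grips with 3 to 60 N. Pads are 19 mm wide; open, the fingers measure 117 mm over their backs; the gripper's body (75 mm by 190 mm) begins 51 mm behind the grasp point.
Start: joints at [1.226, 0.332, -0.065, 1.46, 0.022, 1.35, -0.088], TCP at [0.198, -0.593, 0.223] pointing down, gripper open.
Joint ranges: [-2.6, 2.6], [-0.5, 2.12], [-1.47, 1.34], [0.16, 2.42], [-1.27, 4.41], [0.06, 2.06], [-2.6, 2.6]. Speed limits (rad/s): [2.22, 2.22, 2.79, 2.79, 3.14, 3.14, 3.14].

## Interface

Orientations are given as a unit quaternion [x, y, z, w].
In Python, from bench import r gives the robot as it stands. The module is installed in compiled form; this text tells all that it offers.
- The arm moves only by the tool carry_out, never from a script. Its argument "commands" is a list that holds one entry, the list of rows, each a list of 7 numbers: the closure in counts, from 0 (fully open) to 255 (shut), then the shift along the tool's x, y, z in units of 25 mm (1.0 is 25 mm), then the turn, a rotation vector about the tool's x, y, z in units of 5 degrees (1.0 is 5 degrees). A call has 1 to 12 rows; each row is the pose to reach, as a shift and turn from the pose measured when the call began, along the tool's axes at that moment; what a row does not reach only later rows make up. A row lasts 1/8 s, in which the tool goes at most 62.5 mm and 10.7 degrees, less where a joint would pass 70% of its speed; a pose out of reach is approached as far as the arm can. A call with a gripper value outside its range is refused whole. The fingers move at their own pace and stop on an object; "grip_force" is the grip in N (left out, the last holds). Time passes only in rows, so rows that repeat a pose let the fingers close. It gives the time, the measured TCP pose, the force and the opening at its end, in the units of the state.
- r.read_state(): the state, without advancing time (a new reading comes with each control period).
- r.camera(name): name is "scene" or "top" or "wrist"; returns the picture (384x512x3 uint8, blue, green, red); there is no depth.
- r.camera_info(name): a dict with "fx", "fy", "cx", "cy" (pixels), "origin" and "rotation" of the camera in the world. Camera axes: x right, y down, z forward; pixel columns grow to the right and rows downward; lengths in m; the calibration is good to about 2 mm. A picture is of the moment at which its call begins: read the wrist's pose just before it. camera_info takes no time and is no camera call; for the wrist camera it gives the pose at the moment of the call.
- r.close_job(): hands the job in, once; it reports no verdict.
The state is a dict: "time": time; "joint_positions": joint angles; "joint_vel": joint speeds; "joint_torque": joint torques, N m; "ee_pos": TCP position; "eef_rot": TCP orientation; "ft_force": force on the tool from outside, world axes, zero at the start; "torque": the same for the moment, N m; "width": finger opening in m.
Only numpy, scipy, OpenCV 4.12 (cv2) and the standard library are available. Lean on these libraries where they do the work, as an engineer would, in place of code of your own. Each camera call takes 0.05 s, during which the arm holds its last target.

## Task

Make the test jig safe by turning the supply console's voltage knob anticlockwise to its off stop, and only then pick up the pale acrylic lid by its red handle, lower its two hinge knuckles into the gaps between the three knuckles on the jig's jamb block, lid out over the green probe board, and bring the holes in line so that the hinge pin could be pushed straight through. Finish while still holding the lid there by its handle, level and still, because nothing else keeps it up; do not let go. Leave the other things on the bench where they are.

Things in the scene. Friction and masses are not known exactly. Their poses are not given: they have to be found in the camera images.
- lid: Pale clear-acrylic lid, about 0.42 kg, loose, standing on four 22 mm black posts. Origin under its middle at the posts' feet; z up, x towards its hinge edge, y left. Plate 130 x 130 x 8 mm: x -75 to +55, z 22 to 30 mm; small steel latch at the other edge to x = -94 mm. Brass hinge leaf on top of the +x edge with two knuckles beyond it. Its centre of mass is 7 mm from the handle, on the hinge side
- lid_handle (a point): Middle of the grip bar of the lid's red bridge handle: x = 0, 66 mm above the lid's origin. Bar 14 mm thick (lid x), 100 mm long (lid y), 20 mm high, 28 mm free under it between feet at y = +-44 mm: grip it across x, at its middle, from above. Axes as the lid's
- lid_axis (a point): Middle of the lid's hinge axis, which runs along lid y: x = 85 mm, z = 31.5 mm in the lid's frame, between its two knuckles. Each is a brass tube 16 mm outside, 9 mm bore, 20 mm long, centred at y = +-21 mm. Axes as the lid's
- lid_hole_left (a point): Outer mouth of the lid's left knuckle hole: on the hinge axis, y = +31 mm
- lid_hole_right (a point): Outer mouth of the lid's right knuckle hole: on the hinge axis, y = -31 mm
- jig: Test jig, fixed. Origin: centre of its underside; x towards its jamb block, y left, z up. Acrylic base 220 x 180 mm, green probe board over it (pins to 49 mm high), aluminium jamb block 24 x 110 mm, 92 mm high, at x = 85 mm. The fitted, level lid has the jig's yaw and its origin 75.5 mm straight above the jig's; its posts then hang 26 mm above the pins
- jamb_axis (a point): Middle of the jig's hinge axis: x = 85 mm, 107 mm above the jig's origin; axes as the jig's, hinge axis along y. Three fixed brass knuckles (16 mm outside, 9 mm bore, 16 mm long) at y = -42, 0, +42 mm leave two 26 mm gaps, open upward: 3 mm play beside each lid knuckle. Under each gap a cupped rest, bottom 8 mm below the axis, flanks at 45 degrees: knuckles resting there are in line within 1 mm
- volt_knob (a joint): Console's voltage knob, rad: 0 = off, its anticlockwise end stop (seen from above); grows clockwise, to 5.1. Starts between 0.7 and 1.5. It takes 0.04 N m to turn and stays where it is left
- volt_knob_grip (a point): Middle of the knob's black bar grip, on the turning axis. Bar 38 mm long (point's x, white pointer line at its -x end), 14 mm thick (y), reaching 7 mm above this point and 25 mm below, on a disc 40 mm across. The point's z is the knob's axis, out of the panel (12 degrees off vertical, leaning to the console's front); the point turns with the knob
- console: Jig supply console, fixed: grey box 170 x 140 mm with blue display, its panel sloping from 40 mm high at the front (-x) to 76 mm at the back. Origin: centre of its underside, x away from its front
- parts_tray: Bystander: open blue tray 90 x 150 x 22 mm, origin under its middle
- hinge_pin: Bystander: the steel hinge pin, 5 mm x 114 mm with a 12 mm head, lying in the blue tray; a colleague will fit it later
- screwdriver: Bystander: orange screwdriver, 170 mm, lying along its x
- tape_roll: Bystander: roll of green tape, 84 mm across, 18 mm high
- circuit_board: Bystander: green circuit board 100 x 75 mm, 16 mm high
- multimeter: Bystander: yellow multimeter lying on its back, 145 x 75 x 34 mm
- flux_bottle: Bystander: white bottle with red cap, 40 mm across, 95 mm high

How it is judged:
On the way, in this order (a step that is already met when the one before it is completed fails the run):
1. the voltage knob is turned back to its off stop while the lid still stands on the mat (value of joint volt_knob below 0.08 rad and height (world z) of lid below 0.012 m), for 0.2 s.
2. the lid is lifted clear by the gripper (value of joint volt_knob below 0.08 rad and height (world z) of lid above 0.03 m and contact force between the fingers and lid above 2 N), for 0.2 s.
3. the lid's knuckles lie between the jig's with the holes in line (x of lid_hole_left in the frame of jamb_axis between -0.0025 and 0.0025 m and z of lid_hole_left in the frame of jamb_axis between -0.0025 and 0.0025 m and y of lid_hole_left in the frame of jamb_axis between 0.026 and 0.036 m and x of lid_hole_right in the frame of jamb_axis between -0.0025 and 0.0025 m and z of lid_hole_right in the frame of jamb_axis between -0.0025 and 0.0025 m and y of lid_hole_right in the frame of jamb_axis between -0.036 and -0.026 m and value of joint volt_knob below 0.08 rad), for 0.3 s.
At the end, for the whole second after the job is handed in: Knob within 0.08 rad of its off stop; both lid knuckle holes within 2.5 mm (fore and aft, and in height) of the jig's hinge axis and 5 mm of their places along it; lid level to 0.08 rad, still, gripped by the fingers (over 2 N), with nothing but gripper and hinge seat under it (all of step 3 and contact force between the fingers and lid above 2 N and angle between lid's own z axis and vertical below 0.08 rad and linear speed of lid below 0.02 m/s and angular speed of lid below 0.1 rad/s); the arm keeps its last pose, push and grip.
It fails at once if something else on the bench is pushed more than 30 mm (distance of any of parts_tray, hinge_pin, screwdriver, tape_roll, circuit_board, multimeter, flux_bottle from where it was at the start of the episode above 0.03 m).
It also fails if it takes over 64 s, if anything falls off the work surface, if the arm or the gripper's body presses on something with over 40 N, if the wrist force passes 120 N, or if a joint passes its speed limit or range.

## Working session

There is one attempt and no reset: what is moved stays moved. The work goes in short steps, Python scripts to look and compute and a tool call to move; the robot and the scene stay as the last step left them, time stands still between calls to the robot, and variables do not carry over. Pictures are saved under pics/ and viewed, and the job is handed in when it is done.

Besides the shell and the picture viewer there is one more tool, called after "Emit:" by a JSON object that holds its "api" and its "payload". carry_out: Moves the arm, as the interface text tells. Its arguments: {"type":"object","properties":{"commands":{"type":"array"},"grip_force":{"type":"number"}},"required":["commands"]}

```bash
mkdir -p pics; ls
python3 - <<'E'
from bench import r
import cv2
for n in ("scene","top","wrist"):
    i=r.camera_info(n); print(n,i)
    cv2.imwrite(f"pics/a_{n}.png",r.camera(n))
print(r.read_state())
E
```

```text
pics
scene {'fx': 364.33451456866675, 'fy': 364.33451456866675, 'cx': 258.248799249842, 'cy': 192.68847947528394, 'origin': array([1.19179141, 0.15934887, 0.87142285]), 'rotation': array([ 0.55091736,  0.76746263, -0.26247501, -0.19646385])}
top {'fx': 381.90437602573587, 'fy': 381.90437602573587, 'cx': 255.35722342296353, 'cy': 183.41980266552667, 'origin': array([ 0.36012567, -0.01650264,  1.30475407]), 'rotation': array([-0.69279115,  0.71357367, -0.07474234,  0.07257146])}
wrist {'fx': 298.6810659801378, 'fy': 298.6810659801378, 'cx': 256.67470115448174, 'cy': 187.45891243630473, 'origin': array([ 0.26251641, -0.57029942,  0.38404138]), 'rotation': array([ 0.80480764, -0.57926397, -0.07648507,  0.10434531])}
{'time': 0.15, 'joint_positions': array([ 1.22638314,  0.33268655, -0.06471178,  1.46074445,  0.02161495,
        1.34992244, -0.08849402]), 'joint_vel': array([-0.00145576, -0.00085091, -0.00018441, -0.00024501, -0.00127126,
       -0.00142993,  0.00136407]), 'joint_torque': array([ 7.19843520e-04, -6.23635125e+01,  2.50153220e-02, -3.90145040e+01,
       -6.10662019e-02,  3.71146656e-02,  1.52335551e-04]), 'ee_pos': array([ 0.19758582, -0.59263071,  0.22196371]), 'eef_rot': array([ 8.11271265e-01, -5.84669694e-01, -4.48323905e-04, -2.87176410e-04]), 'ft_force': array([ 0.57165873,  0.1822179 , -0.4988084 ]), 'torque': array([-0.02093636, -0.00032197, -0.03039591]), 'width': 0.0869945685940715}
```

View pics/a_scene.png

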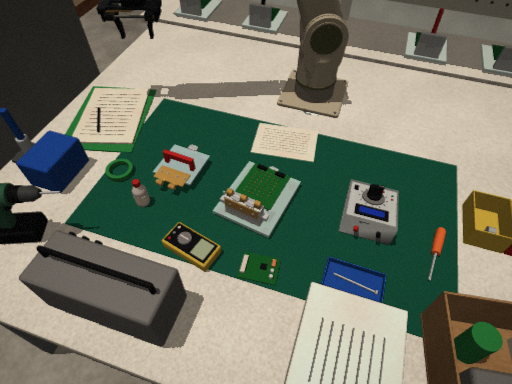

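View pics/a_top.png

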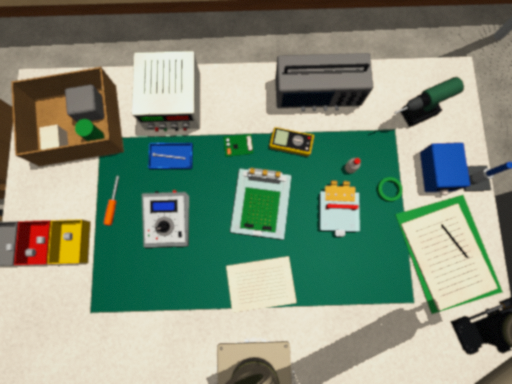

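View pics/a_wrist.png

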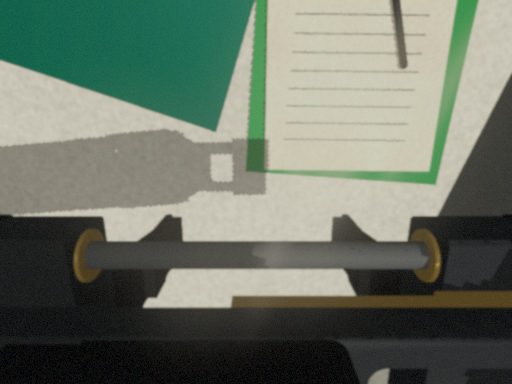

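```bash
cat > h.py <<'E'
import numpy as np, cv2
from scipy.spatial.transform import Rotation as R
from bench import r
def ray(info,uv):
    q=info['rotation']; M=R.from_quat(q).as_matrix() if np.size(q)==4 else np.array(q)
    d=M@np.array([(uv[0]-info['cx'])/info['fx'],(uv[1]-info['cy'])/info['fy'],1.])
    return np.array(info['origin']),d/np.linalg.norm(d)
def onz(info,uv,z):
    o,d=ray(info,uv); return o+d*(z-o[2])/d[2]
def proj(info,p):
    M=R.from_quat(info['rotation']).as_matrix(); c=M.T@(np.array(p)-info['origin'])
    return np.array([info['fx']*c[0]/c[2]+info['cx'],info['fy']*c[1]/c[2]+info['cy']])
def tri(rays):
    A=sum(np.eye(3)-np.outer(d,d) for o,d in rays);b=sum((np.eye(3)-np.outer(d,d))@o for o,d in rays)
    p=np.linalg.solve(A,b); return p,[np.linalg.norm((np.eye(3)-np.outer(d,d))@(p-o)) for o,d in rays]
E
python3 - <<'E'
import cv2
a=cv2.imread('pics/a_top.png');b=cv2.imread('pics/a_scene.png')
f=lambda im,x,y,w,h,s:cv2.resize(im[y:y+h,x:x+w],None,fx=s,fy=s,interpolation=cv2.INTER_NEAREST)
cv2.imwrite('pics/b_knobtop.png',f(a,135,180,60,75,8))
cv2.imwrite('pics/b_jigtop.png',f(a,225,160,150,85,5))
cv2.imwrite('pics/b_knobsc.png',f(b,335,175,70,70,8))
cv2.imwrite('pics/b_jigsc.png',f(b,145,140,160,100,5))
E
```

```text
(no output)
```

View pics/b_knobtop.png

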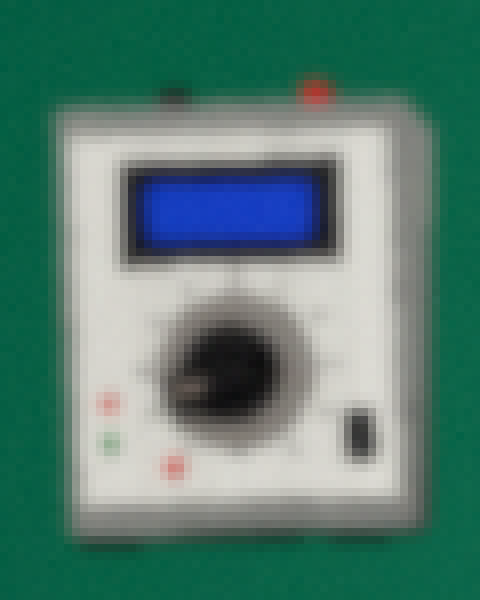

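View pics/b_knobsc.png

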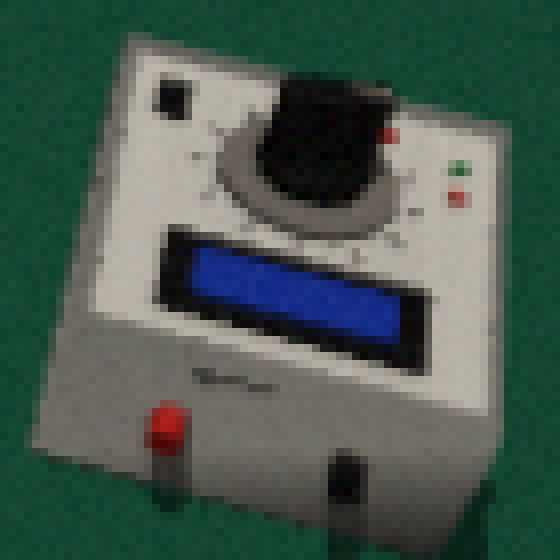

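View pics/b_jigtop.png

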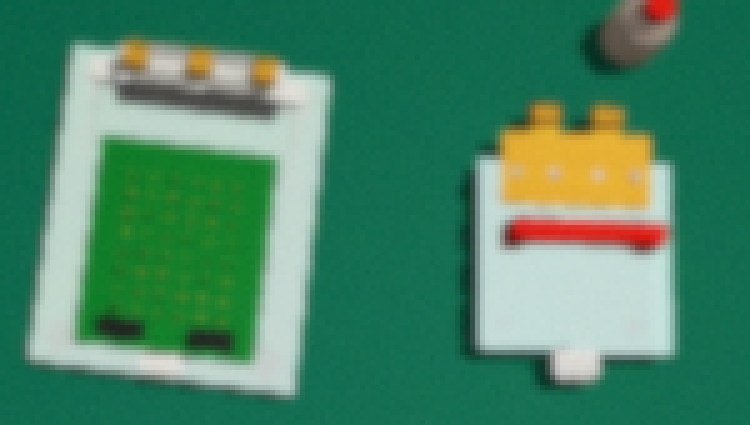

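View pics/b_jigsc.png

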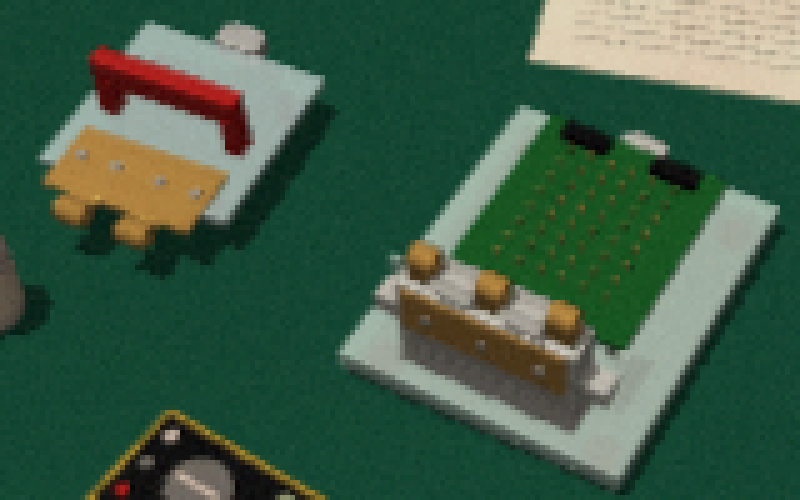

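Run:
```python
from h import *
t=r.camera_info('top');s=r.camera_info('scene')
T=lambda u,v,x0,y0,k:((u+.5)/k+x0-.5,(v+.5)/k+y0-.5)
print('disc',onz(t,T(237,370,135,180,8),.06), 'bar', onz(t,T(232,365,135,180,8),.09))
kt=T(230,360,135,180,8); ks=T(335,95,335,175,8)
print('knob top tri',tri([ray(t,kt),ray(s,ks)]))
# lid knuckles and handle
for nm,a,b in [('handle',T(588,232,225,160,5),T(167,78,145,140,5)),('jamb knL',T(135,53,225,160,5),T(563,320,145,140,5)),('jamb knM',T(200,63,225,160,5),T(491,290,145,140,5)),('jamb knR',T(265,71,225,160,5),T(423,260,145,140,5)),('lidkL',T(545,115,225,160,5),T(130,230,145,140,5)),('lidkR',T(607,117,225,160,5),T(72,208,145,140,5))]:
    print(nm,tri([ray(t,a),ray(s,b)]))
h=[onz(t,T(*p,225,160,5),.066) for p in [(510,230),(667,235)]];print(h)
# jig base corners z~?
for p in [(70,45),(332,75),(297,397),(26,362)]: print('jig c',onz(t,T(*p,225,160,5),.012))
for p in [(475,155),(675,162),(673,355),(475,352)]: print('lid c',onz(t,T(*p,225,160,5),.03))
for p in [(65,110),(425,115),(430,525),(75,535)]: print('console',onz(t,T(*p,135,180,8),.05))
```

```text
disc [0.49145027 0.27652407 0.06      ] bar [0.49032943 0.27148649 0.09      ]
knob top tri (array([0.49050521, 0.27226644, 0.10504739]), [np.float64(0.003439126361980073), np.float64(0.003439126361980143)])
handle (array([ 0.53665982, -0.30323084,  0.0776759 ]), [np.float64(0.0003084106757918357), np.float64(0.000308410675791822)])
jamb knL (array([ 0.65610044, -0.01257579,  0.11285124]), [np.float64(0.0006079404876026202), np.float64(0.0006079404876026317)])
jamb knM (array([ 0.64869334, -0.05453429,  0.11142753]), [np.float64(0.00021668950007007804), np.float64(0.0002166895000700632)])
jamb knR (array([ 0.64195397, -0.09573345,  0.11194984]), [np.float64(0.000538721474025038), np.float64(0.0005387214740250407)])
lidkL (array([ 0.6235195 , -0.2903879 ,  0.03841119]), [np.float64(0.0007094955685358469), np.float64(0.000709495568535716)])
lidkR (array([ 0.62029356, -0.33108615,  0.03940637]), [np.float64(0.0003014984639425195), np.float64(0.0003014984639425247)])
[array([ 0.54128292, -0.25529017,  0.066     ]), array([ 0.53494541, -0.35780758,  0.066     ])]
jig c [0.68839243 0.03229283 0.012     ]
jig c [ 0.66150959 -0.14938951  0.012     ]
jig c [ 0.4403771  -0.11504965  0.012     ]
jig c [0.46913991 0.06643449 0.012     ]
lid c [ 0.59864322 -0.24196111  0.03      ]
lid c [ 0.58979632 -0.37742112  0.03      ]
lid c [ 0.45954218 -0.36485171  0.03      ]
lid c [ 0.46541768 -0.23337004  0.03      ]
console [0.60315104 0.35281647 0.05      ]
console [0.59658678 0.20256225 0.05      ]
console [0.4272935  0.19932371 0.05      ]
console [0.42753686 0.34323083 0.05      ]
```

```bash
cat >> h.py <<'E'
def tool(az,axis=(0,0,1.)):
    z=-np.array(axis)/np.linalg.norm(axis); x=np.array([np.cos(np.radians(az)),np.sin(np.radians(az)),0]); x=x-z*(x@z); x/=np.linalg.norm(x)
    return np.column_stack([x,np.cross(z,x),z])
def rel(p,M,st=None):
    st=st or r.read_state(); M0=R.from_quat(st['eef_rot']).as_matrix()
    d=M0.T@(np.array(p)-st['ee_pos'])/.025; w=np.degrees(R.from_matrix(M0.T@M).as_rotvec())/5
    print('shift',np.round(d,3),'turn',np.round(w,3),'|d|mm',round(25*np.linalg.norm(d),1),'deg',round(5*np.linalg.norm(w),1))
def snap(n,f):
    i=r.camera_info(n); im=r.camera(n); cv2.imwrite(f,im); np.save(f[:-4]+'.npy',i,allow_pickle=True); return i,im
def st():
    s=r.read_state(); M=R.from_quat(s['eef_rot']).as_matrix()
    print('t',round(s['time'],2),'p',np.round(s['ee_pos'],4),'xaz',round(np.degrees(np.arctan2(M[1,0],M[0,0])),2),'z',np.round(M[:,2],4),'F',np.round(s['ft_force'],1),'T',np.round(s['torque'],2),'w',round(s['width'],4),'q',np.round(s['joint_positions'],2))
    return s
E
python3 - <<'E'
from h import *
st(); rel([.62,-.13,.28],tool(-5)); rel([.45,-.38,.28],tool(-40))
E
```

```text
t 0.15 p [ 0.1976 -0.5926  0.222 ] xaz -71.56 z [-4.e-04  1.e-03 -1.e+00] F [ 0.6  0.2 -0.5] T [-0.02 -0.   -0.03] w 0.087 q [ 1.23  0.33 -0.06  1.46  0.02  1.35 -0.09]
shift [-12.213 -21.882  -2.31 ] turn [-6.0000e-03  1.1000e-02 -1.3312e+01] |d|mm 629.1 deg 66.6
shift [ -4.877 -12.268  -2.317] turn [-3.000e-03  1.200e-02 -6.312e+00] |d|mm 335.1 deg 31.6
```

Emit:
{"api": "carry_out", "payload": {"commands": [[[0,-1,-2.4,-1,0,0,-1.5],[0,-4.9,-12.3,-2.3,0,0,-6.3],[0,-4.9,-12.3,-2.3,0,0,-6.3],[0,-4.9,-12.3,-2.3,0,0,-6.3],[0,-4.9,-12.3,-2.3,0,0,-6.3],[0,-12.2,-21.9,-2.3,0,0,-13.3],[0,-12.2,-21.9,-2.3,0,0,-13.3],[0,-12.2,-21.9,-2.3,0,0,-13.3],[0,-12.2,-21.9,-2.3,0,0,-13.3],[0,-12.2,-21.9,-2.3,0,0,-13.3],[0,-12.2,-21.9,-2.3,0,0,-13.3],[0,-12.2,-21.9,-2.3,0,0,-13.3]]], "grip_force": 20}}

```text
time: 1.65
ee_pos: [0.6206, -0.1296, 0.2792]
eef_rot: [0.999, -0.043, -0.001, -0.001]
ft_force: [-0.8, -0.9, 0.5]
width: 0.0873
```

Run:
```python
from h import *
st(); snap('wrist','pics/c_w.png'); st()
rel([.49,.2,.26],tool(29))
```

```text
t 1.65 p [ 0.6206 -0.1296  0.2792] xaz -4.97 z [-0.0012  0.0013 -1.    ] F [-0.8 -0.9  0.5] T [-0.06 -0.1  -0.01] w 0.0873 q [ 0.53  0.38 -0.54  1.32  0.19  1.49 -0.08]
t 1.7 p [ 0.6202 -0.1313  0.2794] xaz -5.11 z [-1.2e-03  4.0e-04 -1.0e+00] F [ 0.6 -0.7  0.1] T [-0.08 -0.09 -0.04] w 0.0869 q [ 0.53  0.38 -0.54  1.32  0.19  1.49 -0.08]
shift [ -6.364 -12.734   0.787] turn [-0.008  0.013 -6.821] |d|mm 356.4 deg 34.1
```

View pics/c_w.png

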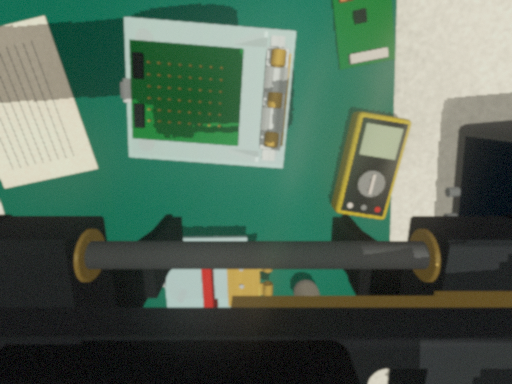

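Emit:
{"api": "carry_out", "payload": {"commands": [[[0,-6.4,-12.7,0.8,0,0,-6.8],[0,-6.4,-12.7,0.8,0,0,-6.8],[0,-6.4,-12.7,0.8,0,0,-6.8],[0,-6.4,-12.7,0.8,0,0,-6.8],[0,-6.4,-12.7,0.8,0,0,-6.8],[0,-6.4,-12.7,0.8,0,0,-6.8],[0,-6.4,-12.7,0.8,0,0,-6.8],[0,-6.4,-12.7,0.8,0,0,-6.8]]]}}

```text
time: 2.7
ee_pos: [0.4898, 0.1969, 0.2597]
eef_rot: [0.969, 0.248, -0.0, 0.0]
ft_force: [0.0, -0.0, -0.2]
width: 0.0868
```

Run:
```python
from h import *
st(); snap('wrist','pics/d_w.png'); st()
a=cv2.imread('pics/c_w.png')[10:180,110:310]; cv2.imwrite('pics/c_z.png',cv2.resize(a,None,fx=3,fy=3,interpolation=cv2.INTER_CUBIC))
```

```text
t 2.7 p [0.4898 0.1969 0.2597] xaz 28.72 z [-7.e-04 -8.e-04 -1.e+00] F [ 0.  -0.  -0.2] T [-0.04 -0.13 -0.03] w 0.0868 q [ 0.28  0.18 -0.83  1.62  0.14  1.4  -0.07]
t 2.75 p [0.4899 0.1967 0.2596] xaz 28.68 z [-1.e-03 -5.e-04 -1.e+00] F [ 0.3 -0.1  0.3] T [ 0.02 -0.13  0.01] w 0.0869 q [ 0.28  0.18 -0.83  1.62  0.14  1.4  -0.07]
```

View pics/d_w.png

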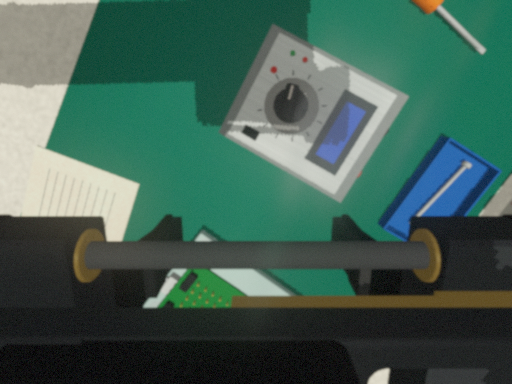

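View pics/c_z.png

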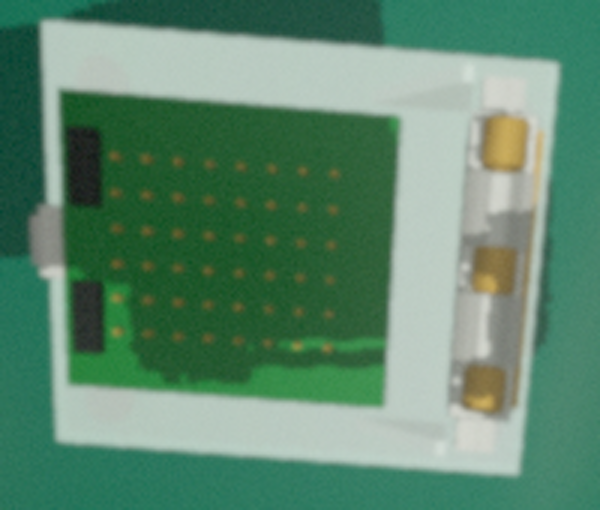

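Run:
```python
import cv2
a=cv2.imread('pics/d_w.png')[20:205,215:415]; cv2.imwrite('pics/d_z.png',cv2.resize(a,None,fx=3,fy=3,interpolation=cv2.INTER_CUBIC))
a=cv2.imread('pics/d_w.png')[65:140,250:330]; cv2.imwrite('pics/d_zz.png',cv2.resize(a,None,fx=8,fy=8,interpolation=cv2.INTER_NEAREST))
```

```text
(no output)
```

View pics/d_z.png

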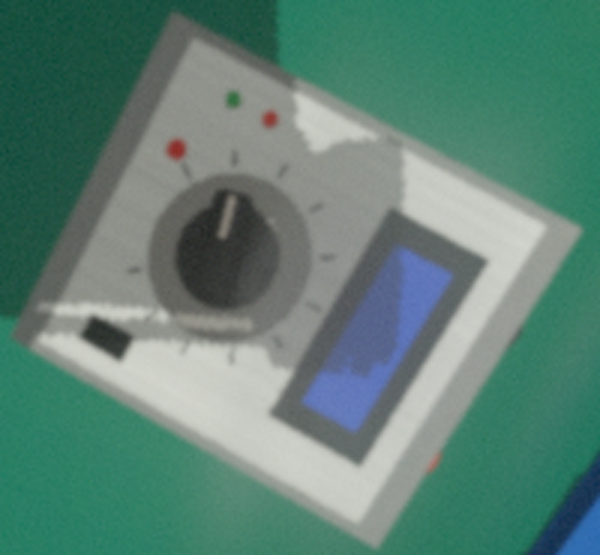

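View pics/d_zz.png

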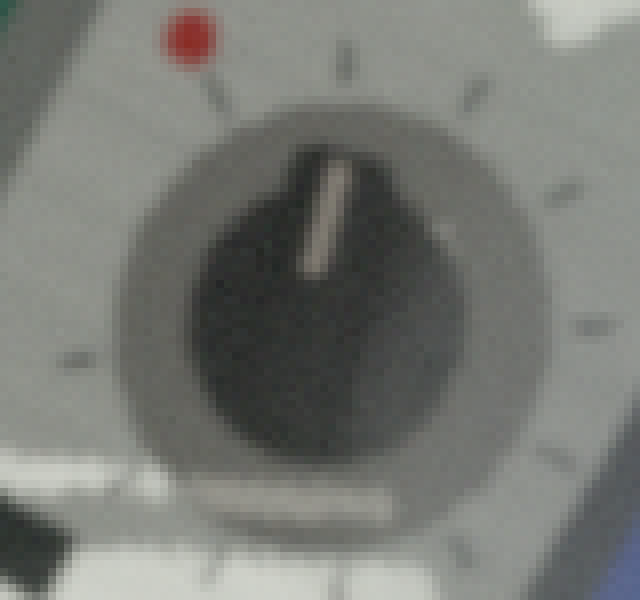

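Run:
```python
from h import *
i=np.load('pics/d_w.npy',allow_pickle=True).item(); t=r.camera_info('top'); s=r.camera_info('scene')
Z=lambda u,v:((u+.5)/3+214.5,(v+.5)/3+19.5)
ZZ=lambda u,v:((u+.5)/8+249.5,(v+.5)/8+64.5)
c=[onz(i,Z(*p),z) for p,z in [((175,13),.04),((582,230),.076),((378,548),.076),((13,340),.04)]]
for a in c: print(np.round(a,4))
print([round(np.linalg.norm((c[k]-c[(k+1)%4])[:2]),4) for k in range(4)])
for k,l in((0,1),(3,2)): d=c[l]-c[k]; print('yaw',np.degrees(np.arctan2(d[1],d[0])))
for k,l in((3,0),(2,1)): d=c[l]-c[k]; print('yaw',np.degrees(np.arctan2(-d[0],d[1])))
ctr=np.mean(c,0); print('ctr',ctr)
yaw=np.radians(1.5); X=np.array([np.cos(yaw),np.sin(yaw),0]); n=np.array([-np.sin(np.radians(12))*X[0],-np.sin(np.radians(12))*X[1],np.cos(np.radians(12))])
def onpl(info,uv,p0): o,d=ray(info,uv); return o+d*((p0-o)@n)/(d@n)
for h in (0,.004,.008):
    for nm,ii,uv in(('w',i,ZZ(335,322)),('t',t,(237.5/8+134.5,370.5/8+179.5))):
        p=onpl(ii,uv,ctr+h*n); print(nm,h,np.round(p,4))
print('ptr')
for h in (.02,.03,.04):
    a=onpl(i,ZZ(313,272),ctr+h*n);b=onpl(i,ZZ(342,163),ctr+h*n); d=b-a
    print(h,np.round(a,4),np.round(b,4),np.degrees(np.arctan2(d[1],d[0])))
# tick ring / red dot azimuth
k=onpl(i,ZZ(335,322),ctr)
for p in [(190,38),(218,95),(345,62),(478,93),(565,192),(592,325),(555,455),(460,552),(338,585),(212,570),(75,360)]:
    d=onpl(i,ZZ(*p),ctr)-k; print(p,np.round(np.degrees(np.arctan2(d[1],d[0])),1),round(np.linalg.norm(d),4))
```

```text
[0.4257 0.3503 0.04  ]
[0.596 0.351 0.076]
[0.597  0.2111 0.076 ]
[0.4273 0.2094 0.04  ]
[np.float64(0.1702), np.float64(0.1399), np.float64(0.1696), np.float64(0.1409)]
yaw 0.22976115804887248
yaw 0.5643030694819018
yaw 0.6559969056665261
yaw 0.4081911391453373
ctr [0.51150964 0.28041602 0.058     ]
w 0 [0.4888 0.2821 0.0532]
t 0 [0.4921 0.278  0.0539]
w 0.004 [0.4885 0.2818 0.0572]
t 0.004 [0.4917 0.277  0.0579]
w 0.008 [0.4881 0.2816 0.0612]
t 0.008 [0.4913 0.2761 0.0619]
ptr
0.02 [0.481  0.2852 0.072 ] [0.4772 0.2998 0.0713] 104.4851166981679
0.03 [0.4802 0.2845 0.082 ] [0.4766 0.2986 0.0814] 104.48511669816797
0.04 [0.4795 0.2837 0.0921] [0.4759 0.2974 0.0914] 104.48511669816784
(190, 38) 147.0 0.0467
(218, 95) 147.2 0.0374
(345, 62) 117.6 0.0368
(478, 93) 87.1 0.0376
(565, 192) 58.0 0.0373
(592, 325) 28.0 0.0374
(555, 455) -1.8 0.0382
(460, 552) -31.6 0.0388
(338, 585) -59.5 0.0386
(212, 570) -87.1 0.0405
(75, 360) -143.1 0.0396
```

Run:
```python
from h import *
i=np.load('pics/d_w.npy',allow_pickle=True).item()
ZZ=lambda u,v:((u+.5)/8+249.5,(v+.5)/8+64.5)
ctr=np.array([.5115,.2804,.058]); yaw=np.radians(.5); a=np.radians(12)
X=np.array([np.cos(yaw),np.sin(yaw),0]); n=np.array([-np.sin(a)*X[0],-np.sin(a)*X[1],np.cos(a)])
e1=np.array([np.cos(a)*X[0],np.cos(a)*X[1],np.sin(a)]);e2=np.cross(n,e1)
def onpl(info,uv,p0): o,d=ray(info,uv); return o+d*((p0-o)@n)/(d@n)
P=np.array([[(onpl(i,ZZ(*p),ctr)-ctr)@e for e in(e1,e2)] for p in [(218,95),(345,62),(478,93),(565,192),(592,325),(555,455),(460,552),(338,585),(212,570),(75,360)]])
A=np.c_[2*P,np.ones(len(P))]; s=np.linalg.lstsq(A,(P**2).sum(1),rcond=None)[0]
print('centre local',s[:2],'r',np.sqrt(s[2]+s[0]**2+s[1]**2))
k=ctr+s[0]*e1+s[1]*e2; print(k,n)
for q in [(218,95)]:
  d=onpl(i,ZZ(*q),ctr)-k; print(np.degrees(np.arctan2(d@e2,d@e1)))
for h in(.02,.03,.035,.04):
    A=onpl(i,ZZ(313,272),ctr+h*n);B=onpl(i,ZZ(342,163),ctr+h*n);kk=k+h*n
    d=(B-A)/np.linalg.norm(B-A)
    print(h,'az in plane',np.degrees(np.arctan2(d@e2,d@e1)),'ends along',(A-kk)@d,(B-kk)@d,'lateral',(A-kk)@np.cross(n,d))
g=k+(.006+.025)*n; print('grip guess',g)
print('proj disc circ top?')
d=d
M=tool(np.degrees(np.arctan2(d[1],d[0]))-90,n)
print(M)
# hover 70mm above grasp along axis
for off in (.07,): 
    tcp=g+M[:,2]*.019+n*off; print(tcp); st(); rel(tcp,M)
```

```text
centre local [-0.02340138  0.00051383] r 0.03839036091500725
[0.48860639 0.28071406 0.05313458] [-0.20790377 -0.00181435  0.9781476 ]
145.28783520914521
0.02 az in plane 104.2660451567823 ends along 0.005321772123960586 0.02037607857519724 lateral 0.0022571300082686045
0.03 az in plane 104.26604515678231 ends along 0.004253078796298494 0.018874423127485475 lateral 0.0011307398294477173
0.035 az in plane 104.26604515678241 ends along 0.0037187321324674096 0.01812359540362956 lateral 0.0005675447400372276
0.04 az in plane 104.26604515678221 ends along 0.0031843854686363416 0.017372767679773696 lateral 4.349650626826938e-06
grip guess [0.48216137 0.28065782 0.08345716]
proj disc circ top?
[[ 0.94579689  0.24948798  0.20790377]
 [ 0.25468794 -0.96702159  0.00181435]
 [ 0.2015001   0.05123458 -0.9781476 ]]
[0.47155828 0.28056529 0.13334268]
t 2.75 p [0.4899 0.1967 0.2596] xaz 28.68 z [-1.e-03 -5.e-04 -1.e+00] F [ 0.3 -0.1  0.3] T [ 0.02 -0.13  0.01] w 0.0869 q [ 0.28  0.18 -0.83  1.62  0.14  1.4  -0.07]
shift [ 0.97  -3.295  5.05 ] turn [-0.869  2.255  2.773] |d|mm 152.7 deg 18.4
```

Emit:
{"api": "carry_out", "payload": {"commands": [[[0,0.97,-3.3,5.05,-0.87,2.26,2.77],[0,0.97,-3.3,5.05,-0.87,2.26,2.77],[0,0.97,-3.3,5.05,-0.87,2.26,2.77],[0,0.97,-3.3,5.05,-0.87,2.26,2.77],[0,0.97,-3.3,5.05,-0.87,2.26,2.77]]]}}

```text
time: 3.38
ee_pos: [0.4731, 0.2793, 0.1344]
eef_rot: [0.986, 0.127, 0.104, 0.013]
ft_force: [0.7, -0.9, -0.3]
width: 0.0869
```

Run:
```python
from h import *
n=np.array([-0.20790377,-0.00181435,0.9781476 ]); g=np.array([0.48216137,0.28065782,0.08345716])
st(); M=tool(14.5,n); rel(g+M[:,2]*.019,M)
snap('scene','pics/e_s.png')
cv2.imwrite('pics/e_z.png',cv2.resize(cv2.imread('pics/e_s.png')[90:250,300:450],None,fx=4,fy=4))
```

```text
t 3.38 p [0.4731 0.2793 0.1344] xaz 14.94 z [ 0.2091  0.0016 -0.9779] F [ 0.7 -0.9 -0.3] T [ 0.01  0.08 -0.04] w 0.0869 q [ 0.09  0.2  -0.86  1.9   0.36  0.98 -0.67]
shift [-0.059 -0.069  2.828] turn [ 0.006 -0.013 -0.033] |d|mm 70.7 deg 0.2
```

View pics/e_z.png

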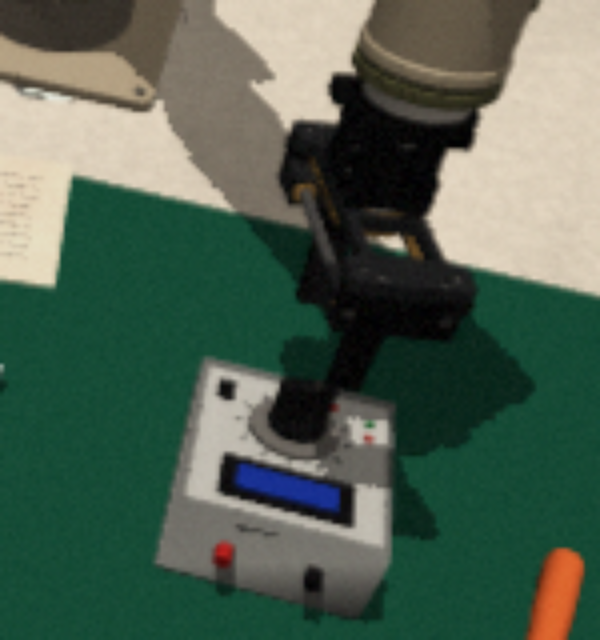

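Emit:
{"api": "carry_out", "payload": {"commands": [[[0,-0.06,-0.07,1.5,0,0,0],[0,-0.06,-0.07,2.7,0,0,0],[0,-0.06,-0.07,2.75,0,0,0],[0,-0.06,-0.07,2.75,0,0,0],[255,-0.06,-0.07,2.75,0,0,0],[255,-0.06,-0.07,2.75,0,0,0],[255,-0.06,-0.07,2.75,0,0,0],[255,-0.06,-0.07,2.75,0,0,0],[255,-0.06,-0.07,2.75,0,0,0],[255,-0.06,-0.07,2.75,0,0,0]]], "grip_force": 20}}

```text
time: 4.68
ee_pos: [0.4874, 0.2813, 0.0677]
eef_rot: [0.986, 0.126, 0.106, 0.012]
ft_force: [8.3, 3.1, -3.3]
width: 0.0383
```

Run:
```python
from h import *
st()
```

```text
t 4.67 p [0.4874 0.2813 0.0677] xaz 14.92 z [ 0.2123  0.0035 -0.9772] F [ 8.3  3.1 -3.3] T [ 0.6  -1.44  0.13] w 0.0383 q [ 0.03  0.33 -0.81  1.93  0.5   0.87 -0.78]
```

Emit:
{"api": "carry_out", "payload": {"commands": [[[255,0,0,0,0,0,0],[255,0,0,0,0,0,0],[255,0,0,0,0,0,0]]]}}

```text
time: 5.05
ee_pos: [0.4875, 0.2813, 0.0676]
eef_rot: [0.986, 0.126, 0.106, 0.012]
ft_force: [3.4, 1.5, -3.1]
width: 0.0383
```

Run:
```python
from h import *
st()
snap('scene','pics/f_s.png')
cv2.imwrite('pics/f_z.png',cv2.resize(cv2.imread('pics/f_s.png')[130:250,320:420],None,fx=5,fy=5))
snap('wrist','pics/f_w.png')
```

```text
t 5.05 p [0.4875 0.2813 0.0676] xaz 14.91 z [ 0.2124  0.0036 -0.9772] F [ 3.4  1.5 -3.1] T [ 0.25 -0.29  0.03] w 0.0383 q [ 0.03  0.33 -0.81  1.93  0.5   0.87 -0.78]
```

View pics/f_z.png

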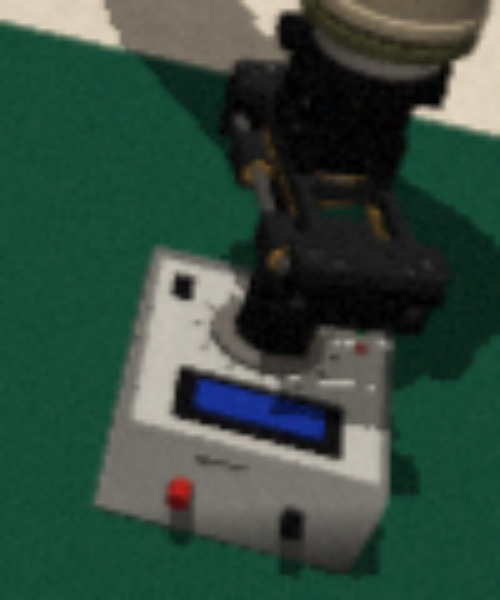

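View pics/f_w.png

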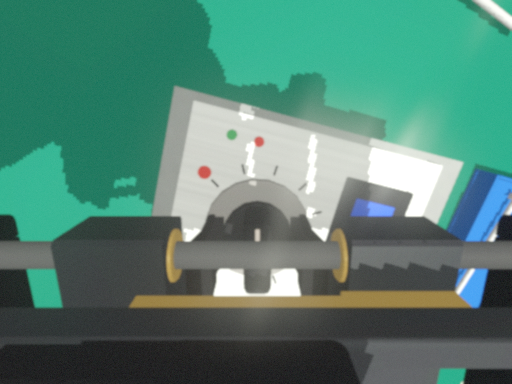

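Emit:
{"api": "carry_out", "payload": {"commands": [[[255,0,0,0,0,0,-1],[255,0,0,0,0,0,-2],[255,0,0,0,0,0,-3],[255,0,0,0,0,0,-3]]]}}

```text
time: 5.65
ee_pos: [0.4871, 0.2812, 0.0675]
eef_rot: [0.961, 0.254, 0.103, 0.026]
ft_force: [0.7, 0.7, -0.0]
width: 0.0382
```

Run:
```python
from h import *
st()
snap('wrist','pics/g_w.png')
```

```text
t 5.65 p [0.4871 0.2812 0.0675] xaz 30.14 z [ 0.2118  0.0031 -0.9773] F [ 0.7  0.7 -0. ] T [-0.03  0.29 -0.01] w 0.0382 q [ 0.07  0.34 -0.85  1.93  0.52  0.88 -0.53]
```

View pics/g_w.png

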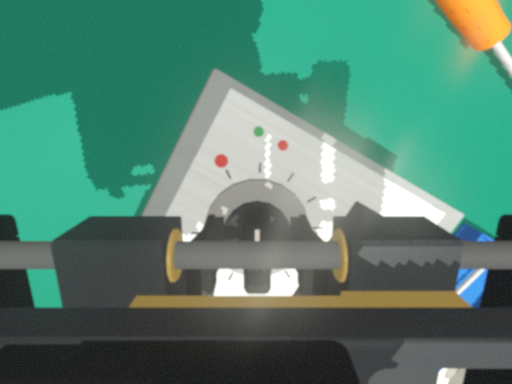

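Emit:
{"api": "carry_out", "payload": {"commands": [[[255,0,0,0,0,0,-1.2],[255,0,0,0,0,0,-2.4],[255,0,0,0,0,0,-3.6],[255,0,0,0,0,0,-4.8],[255,0,0,0,0,0,-5.6],[255,0,0,0,0,0,-5.6]]]}}

```text
time: 6.45
ee_pos: [0.4864, 0.2808, 0.0672]
eef_rot: [0.872, 0.477, 0.093, 0.05]
ft_force: [-4.5, -3.5, 3.0]
width: 0.0382
```

Run:
```python
from h import *
st()
```

```text
t 6.45 p [0.4864 0.2808 0.0672] xaz 57.97 z [ 0.2105  0.0021 -0.9776] F [-4.5 -3.5  3. ] T [-0.51  1.23 -0.22] w 0.0382 q [ 0.14  0.37 -0.94  1.93  0.57  0.9  -0.08]
```

Emit:
{"api": "carry_out", "payload": {"commands": [[[255,0,0,0,0,0,-0.5],[255,0,0,0,0,0,-1],[255,0,0,0,0,0,-1]]]}}

```text
time: 6.82
ee_pos: [0.4859, 0.2808, 0.0671]
eef_rot: [0.851, 0.514, 0.091, 0.054]
ft_force: [-4.1, -1.0, 1.7]
width: 0.038
```

Run:
```python
from h import *
st()
snap('wrist','pics/h_w.png')
```

```text
t 6.83 p [0.4859 0.2808 0.0671] xaz 62.75 z [ 0.2098  0.0019 -0.9777] F [-4.1 -1.   1.7] T [-0.07  0.89 -0.5 ] w 0.038 q [ 0.15  0.37 -0.95  1.93  0.57  0.9  -0.  ]
```

View pics/h_w.png

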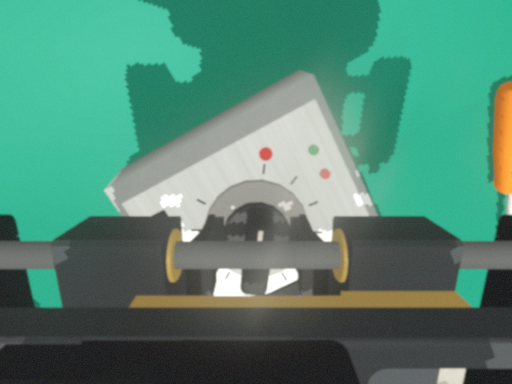

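Emit:
{"api": "carry_out", "payload": {"commands": [[[0,0,0,0,0,0,0],[0,0,0,0,0,0,0],[0,0,0,0,0,0,0],[0,0,0,0,0,0,0],[0,0,0,-1,0,0,0],[0,0,0,-3,0,0,0],[0,0,0,-5,0,0,0],[0,1,2,-7,0,0,0],[0,1,3,-8,0,0,0],[0,1,3,-8,0,0,0]]]}}

```text
time: 8.12
ee_pos: [0.5229, 0.2668, 0.2816]
eef_rot: [0.852, 0.512, 0.093, 0.054]
ft_force: [-0.2, -0.0, -1.1]
width: 0.0871
```

Run:
```python
from h import *
st()
snap('wrist','pics/i_w.png')
cv2.imwrite('pics/i_z.png',cv2.resize(cv2.imread('pics/i_w.png')[20:220,150:370],None,fx=3,fy=3))
snap('top','pics/i_t.png')
```

```text
t 8.12 p [0.5229 0.2668 0.2816] xaz 62.57 z [ 0.2135  0.0034 -0.9769] F [-0.2 -0.  -1.1] T [ 0.08  0.1  -0.06] w 0.0871 q [ 0.32  0.2  -1.05  1.61  0.33  1.27  0.3 ]
```

View pics/i_z.png

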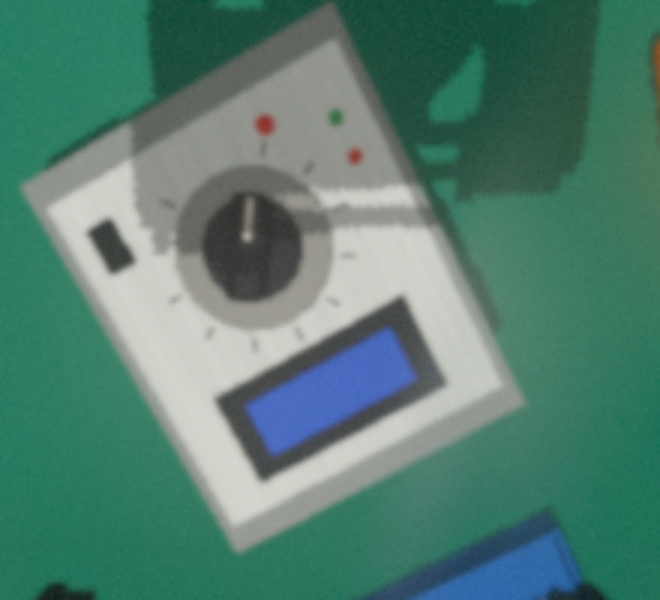

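```bash
cat >> h.py <<'E'
ctr=np.array([.5115,.2804,.058]); _y=np.radians(.5); _a=np.radians(12)
n=np.array([-np.sin(_a)*np.cos(_y),-np.sin(_a)*np.sin(_y),np.cos(_a)]);e1=np.array([np.cos(_a)*np.cos(_y),np.cos(_a)*np.sin(_y),np.sin(_a)]);e2=np.cross(n,e1)
def onpl(info,uv,p0): o,d=ray(info,uv); return o+d*((p0-o)@n)/(d@n)
E
python3 - <<'E'
from h import *
i=np.load('pics/i_w.npy',allow_pickle=True).item()
Z=lambda u,v:((u+.5)/3+149.5,(v+.5)/3+19.5)
A=onpl(i,Z(247,238),ctr+.045*n);B=onpl(i,Z(251.5,197),ctr+.045*n);d=B-A
print('ptr',np.degrees(np.arctan2(d@e2,d@e1)))
k=np.array([.4886,.2807,.0531]); d=onpl(i,Z(263,149),ctr)-k;print('tick',np.degrees(np.arctan2(d@e2,d@e1)))
# brass in c_w
j=np.load('pics/c_w.npy',allow_pickle=True).item(); im=cv2.imread('pics/c_w.png')
hsv=cv2.cvtColor(im,cv2.COLOR_BGR2HSV); m=cv2.inRange(hsv,(12,110,60),(28,255,255)); m[200:]=0; m[:, :255]=0; m[:,310:]=0
N,L,S,C=cv2.connectedComponentsWithStats(m)
for k in range(1,N):
    if S[k][4]>20: print(S[k],C[k],onz(j,C[k],.115))
E
```

```text
ptr 143.80787036826547
tick 145.26690537012848
[272  49  13  18 203] [277.85714286  57.27093596] [ 0.65061484 -0.01108996  0.115     ]
[268  93  13  14 155] [274.23870968  99.75483871] [ 0.64403425 -0.05202624  0.115     ]
[265 133  13  14 137] [271.         139.26277372] [ 0.63762696 -0.09274458  0.115     ]
```

Run:
```python
from h import *
j=np.load('pics/c_w.npy',allow_pickle=True).item();print(j['origin'],R.from_quat(j['rotation']).as_matrix())
for u,v in ((278.5,57.3),(274.4,100),(271.4,139.5)): print(onz(j,(u,v),.107))
rel([.64,-.13,.23],tool(-8))
```

```text
[ 0.62551494 -0.05975775  0.4415148 ] [[ 0.99632347 -0.08233619 -0.02367074]
 [-0.0856488  -0.96360387 -0.25324269]
 [-0.00195818  0.254339   -0.96711315]]
[ 0.6518932  -0.00998289  0.107     ]
[ 0.64464285 -0.05210407  0.107     ]
[ 0.63834725 -0.09385151  0.107     ]
shift [-12.074  11.219   2.871] turn [ 1.151 -2.303 13.986] |d|mm 418.3 deg 71.1
```

Emit:
{"api": "carry_out", "payload": {"commands": [[[0,-12.1,11.2,2.87,1.15,-2.3,14],[0,-12.1,11.2,2.87,1.15,-2.3,14],[0,-12.1,11.2,2.87,1.15,-2.3,14],[0,-12.1,11.2,2.87,1.15,-2.3,14],[0,-12.1,11.2,2.87,1.15,-2.3,14],[0,-12.1,11.2,2.87,1.15,-2.3,14],[0,-12.1,11.2,2.87,1.15,-2.3,14],[0,-12.1,11.2,2.87,1.15,-2.3,14],[0,-12.1,11.2,2.87,1.15,-2.3,14],[0,-12.1,11.2,2.87,1.15,-2.3,14]]]}}

```text
time: 9.48
ee_pos: [0.6391, -0.1281, 0.2301]
eef_rot: [0.998, -0.069, 0.0, -0.0]
ft_force: [0.1, -0.3, 0.5]
width: 0.0867
```

Run:
```python
from h import *
st()
i,im=snap('wrist','pics/j_w.png'); print(i['origin'])
cv2.imwrite('pics/j_z.png',cv2.resize(im[20:220,180:360],None,fx=4,fy=4)[:600])
rel([.537,-.303,.17],tool(-4))
```

```text
t 9.47 p [ 0.6391 -0.1281  0.2301] xaz -7.87 z [ 4.e-04  5.e-04 -1.e+00] F [ 0.1 -0.3  0.5] T [-0.04 -0.05 -0.04] w 0.0867 q [ 0.59  0.46 -0.65  1.34  0.28  1.42 -0.19]
[ 0.64716794 -0.05859078  0.39227345]
shift [-3.086  7.478  2.402] turn [-0.004 -0.006 -0.779] |d|mm 211.0 deg 3.9
```

View pics/j_z.png

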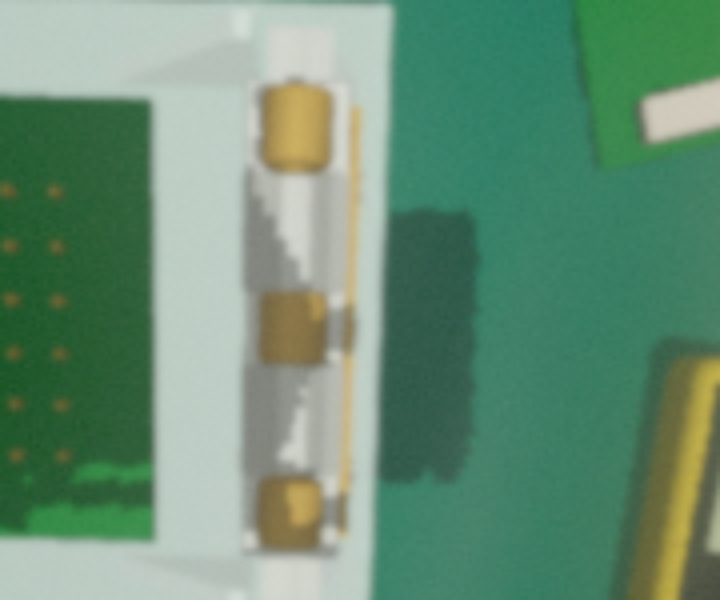

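View pics/j_w.png

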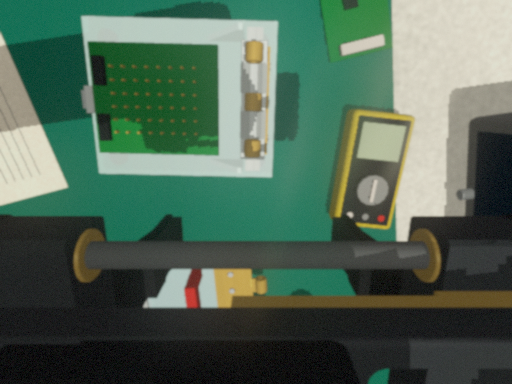

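Run:
```python
from h import *
i=np.load('pics/j_w.npy',allow_pickle=True).item(); j=np.load('pics/c_w.npy',allow_pickle=True).item(); t=r.camera_info('top'); s=r.camera_info('scene')
Z=lambda u,v:((u+.5)/4+179.5,(v+.5)/4+19.5)
T=lambda u,v,x0,y0,k:((u+.5)/k+x0-.5,(v+.5)/k+y0-.5)
W=[Z(297,127),Z(294,326),Z(292,512)]
P=[onz(i,w,.113) for w in W]
for w in W: print('j',onz(i,w,.107))
d=P[0]-P[2]; print('yaw',np.degrees(np.arctan2(-d[0],d[1])),np.linalg.norm(d))
for y in (292,364): print(onz(i,Z(294,y),.113))
for y in (85,172): print(onz(i,Z(297,y),.113))
for y in (477,550): print(onz(i,Z(292,y),.113))
for k,(a,b) in enumerate([((135,53),(563,320)),((200,63),(491,290)),((265,71),(423,260))]):
    a=T(*a,225,160,5);b=T(*b,145,140,5)
    print(k,'top@.112',onz(t,a,.112),'scene@.112',onz(s,b,.112),'tri w+s',tri([ray(i,W[k]),ray(s,b)]))
# base corners j (full img) z?
for p in [(81,17),(278,20),(272,178),(99,174)]: print(np.round(onz(i,p,.012),4))
```

```text
j [ 0.65126506 -0.00981146  0.107     ]
j [ 0.64475295 -0.0514699   0.107     ]
j [ 0.63835664 -0.09362914  0.107     ]
yaw -8.755103543769172 0.08302216116830671
[ 0.64581629 -0.04440217  0.113     ]
[ 0.64365523 -0.05980634  0.113     ]
[ 0.65232676 -0.00261704  0.113     ]
[ 0.64992775 -0.01979729  0.113     ]
[ 0.63967148 -0.08486583  0.113     ]
[ 0.63729639 -0.10174328  0.113     ]
0 top@.112 [ 0.65646161 -0.01316364  0.112     ] scene@.112 [ 0.65538144 -0.01217016  0.112     ] tri w+s (array([ 0.6520275 , -0.01155786,  0.10860201]), [np.float64(0.0016519337926648677), np.float64(0.0016519337926648248)])
1 top@.112 [ 0.64861406 -0.05472539  0.112     ] scene@.112 [ 0.64906227 -0.05415895  0.112     ] tri w+s (array([ 0.64556907, -0.05336002,  0.10829129]), [np.float64(0.0020241636340645203), np.float64(0.0020241636340643946)])
2 top@.112 [ 0.64210204 -0.09624933  0.112     ] scene@.112 [ 0.64189605 -0.09517905  0.112     ] tri w+s (array([ 0.63883213, -0.09494604,  0.10821644]), [np.float64(0.0015213498772316749), np.float64(0.001521349877231606)])
[0.4616 0.0693 0.012 ]
[0.6846 0.0356 0.012 ]
[ 0.655 -0.148  0.012]
[ 0.4326 -0.1121  0.012 ]
```

Run:
```python
from h import *
rel([.55,-.385,.23],tool(-4))
```

```text
shift [-2.1200e+00  1.0655e+01  1.0000e-03] turn [-0.004 -0.006 -0.779] |d|mm 271.6 deg 3.9
```

Emit:
{"api": "carry_out", "payload": {"commands": [[[0,-2.1,10.65,0,0,0,-0.8],[0,-2.1,10.65,0,0,0,-0.8],[0,-2.1,10.65,0,0,0,-0.8],[0,-2.1,10.65,0,0,0,-0.8],[0,-2.1,10.65,0,0,0,-0.8],[0,-2.1,10.65,0,0,0,-0.8],[0,-2.1,10.65,0,0,0,-0.8]]]}}

```text
time: 10.4
ee_pos: [0.5519, -0.3821, 0.2304]
eef_rot: [0.999, -0.032, 0.001, -0.001]
ft_force: [-0.0, -0.4, 0.6]
width: 0.0869
```

Run:
```python
from h import *
st()
i,im=snap('wrist','pics/k_w.png'); print(i['origin'])
cv2.imwrite('pics/k_z.png',cv2.resize(im[20:210,140:350],None,fx=3.5,fy=3.5)[:600])
hsv=cv2.cvtColor(im,cv2.COLOR_BGR2HSV); m=cv2.inRange(hsv,(0,150,60),(8,255,255))|cv2.inRange(hsv,(172,150,60),(180,255,255)); m[210:]=0
N,L,S,C=cv2.connectedComponentsWithStats(m)
for k in range(1,N):
    if S[k][4]>60:
        c=max(cv2.findContours((L==k).astype(np.uint8),0,2)[0],key=cv2.contourArea); print(S[k],C[k],cv2.minAreaRect(c),np.round(onz(i,C[k],.076),4))
```

```text
t 10.4 p [ 0.5519 -0.3821  0.2304] xaz -3.69 z [ 0.0015  0.0012 -1.    ] F [-0.  -0.4  0.6] T [ 0.03 -0.09 -0.  ] w 0.0869 q [ 0.93  0.49 -0.58  1.29  0.26  1.44  0.31]
[ 0.55482852 -0.31218962  0.39267416]
[231  49  12  18 130] [236.35384615  56.15384615] ((236.5, 57.5), (17.0, 11.0), 90.0) [ 0.5383 -0.2609  0.076 ]
[374 137  21  19 305] [384.00983607 146.14098361] ((384.0, 146.0), (18.0, 20.0), 90.0) [ 0.6871 -0.3587  0.076 ]
```

View pics/k_z.png

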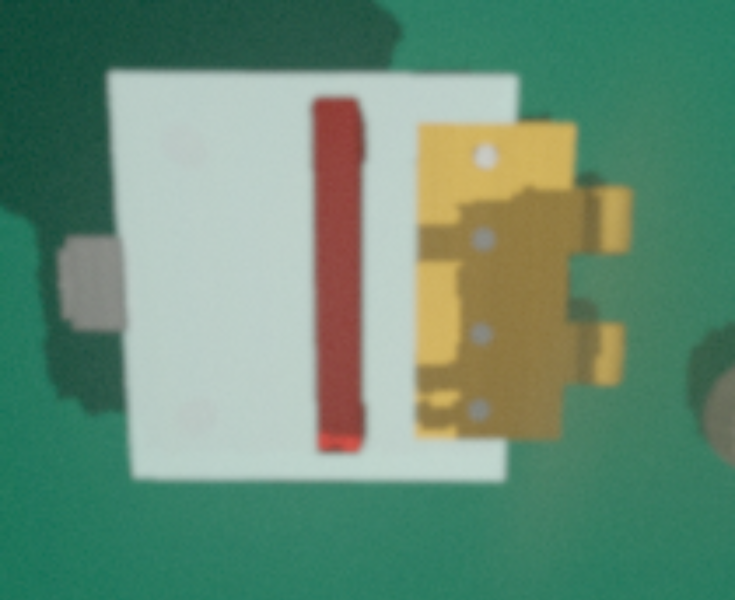

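Run:
```python
from h import *
i=np.load('pics/k_w.npy',allow_pickle=True).item()
Z=lambda u,v:((u+.5)/3.5+139.5,(v+.5)/3.5+19.5)
q=lambda u,v,z: onz(i,Z(u,v),z)
a,b=q(314,99,.076),q(319,451,.076);c,e=q(358,99,.076),q(361,451,.076)
print(a,b,c,e,'len',np.linalg.norm(a-b),'thick',np.linalg.norm(a-c),np.linalg.norm(b-e)); d=a-b;print('yaw',np.degrees(np.arctan2(-d[0],d[1])))
h=(a+b+c+e)/4; print('handle',h)
C=[q(108,72,.03),q(519,75,.03),q(505,481,.03),q(132,480,.03)]
print(np.round(C,4),[round(np.linalg.norm(C[k]-C[(k+1)%4]),4) for k in range(4)])
for k,l in((0,1),(3,2)): d=C[l]-C[k]; print('yaw',np.degrees(np.arctan2(d[1],d[0])))
for k,l in((3,0),(2,1)): d=C[l]-C[k]; print('yaw',np.degrees(np.arctan2(-d[0],d[1])))
m=np.mean(C,0); print('plate ctr',m,'-> origin', m+.010*np.array([np.cos(-.075),np.sin(-.075),0]))
rel([h[0],h[1],.12],tool(-4.3))
```

```text
[ 0.53211339 -0.25301128  0.076     ] [ 0.52512045 -0.35092286  0.076     ] [ 0.54436187 -0.25378805  0.076     ] [ 0.53781245 -0.35173083  0.076     ] len 0.09816097954312675 thick 0.012273085479651743 0.01271769067999499
yaw -4.085179853144118
handle [ 0.53485204 -0.30236326  0.076     ]
[[ 0.4642 -0.2324  0.03  ]
 [ 0.5944 -0.2415  0.03  ]
 [ 0.5848 -0.3711  0.03  ]
 [ 0.4548 -0.3625  0.03  ]] [np.float64(0.1305), np.float64(0.1299), np.float64(0.1303), np.float64(0.1304)]
yaw -4.010796653604914
yaw -3.798504644515543
yaw -4.157105818457924
yaw -4.269687342452512
plate ctr [ 0.52455015 -0.30188967  0.03      ] -> origin [ 0.53452204 -0.30263897  0.03      ]
shift [-0.894 -3.133  4.418] turn [-0.013 -0.015  0.124] |d|mm 137.2 deg 0.6
```

Run:
```python
from h import *
rel([.536,-.3028,.13],tool(-4.1));rel([.536,-.3028,.047],tool(-4.1))
```

```text
shift [-0.846 -3.119  4.018] turn [-0.013 -0.015  0.084] |d|mm 128.9 deg 0.4
shift [-0.851 -3.116  7.338] turn [-0.013 -0.015  0.084] |d|mm 200.4 deg 0.4
```

Emit:
{"api": "carry_out", "payload": {"commands": [[[0,-0.85,-3.12,2,0,0,0.08],[0,-0.85,-3.12,4,0,0,0.08],[0,-0.85,-3.12,4.5,0,0,0.08],[0,-0.85,-3.12,5.5,0,0,0.08],[0,-0.85,-3.12,6.5,0,0,0.08],[0,-0.85,-3.12,7.3,0,0,0.08],[0,-0.85,-3.12,7.3,0,0,0.08],[0,-0.85,-3.12,7.3,0,0,0.08]]]}}

```text
time: 11.45
ee_pos: [0.5368, -0.3025, 0.0489]
eef_rot: [0.999, -0.035, 0.001, -0.0]
ft_force: [0.1, -0.3, -0.2]
width: 0.0869
```

Run:
```python
from h import *
st()
i,im=snap('scene','pics/l_s.png')
cv2.imwrite('pics/l_z.png',cv2.resize(im[100:240,120:260],None,fx=4,fy=4))
```

```text
t 11.45 p [ 0.5368 -0.3025  0.0489] xaz -4.04 z [ 2.5e-03  6.0e-04 -1.0e+00] F [ 0.1 -0.3 -0.2] T [-0.01 -0.06 -0.01] w 0.0869 q [ 0.89  0.53 -0.58  1.65  0.32  1.06  0.15]
```

View pics/l_z.png

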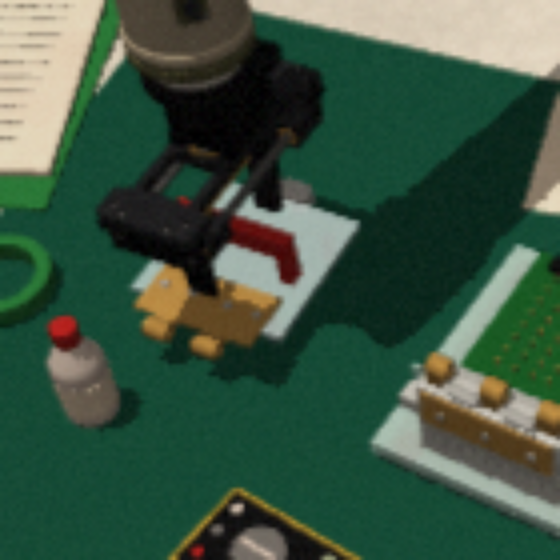

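Emit:
{"api": "carry_out", "payload": {"commands": [[[255,0,0,0.06,0,0,0],[255,0,0,0.06,0,0,0],[255,0,0,0.06,0,0,0],[255,0,0,0.06,0,0,0],[255,0,0,0.06,0,0,0],[255,0,0,0.06,0,0,0],[255,0,0,0.06,0,0,0],[255,0,0,0.06,0,0,0],[255,0,0,0.06,0,0,0],[255,0,0,0.06,0,0,0]]], "grip_force": 45}}

```text
time: 12.75
ee_pos: [0.5367, -0.3027, 0.0475]
eef_rot: [0.999, -0.035, 0.001, -0.0]
ft_force: [-0.9, 0.2, 0.6]
width: 0.0135
```

Run:
```python
from h import *
st()
```

```text
t 12.75 p [ 0.5367 -0.3027  0.0475] xaz -4.06 z [ 2.5e-03  4.0e-04 -1.0e+00] F [-0.9  0.2  0.6] T [ 0.05  0.17 -0.01] w 0.0135 q [ 0.89  0.53 -0.57  1.65  0.32  1.06  0.15]
```

Run:
```python
from h import *
rel([.5626,-.040,.163],tool(-8.8))
```

```text
shift [  0.303 -10.558  -4.612] turn [-0.007 -0.029  0.948] |d|mm 288.1 deg 4.7
```

Emit:
{"api": "carry_out", "payload": {"commands": [[[255,0,0,-0.6,0,0,0],[255,0,0,-1.3,0,0,0],[255,0,0,-2.2,0,0,0],[255,0,0,-3.2,0,0,0],[255,0,0,-4.2,0,0,0],[255,0,0,-4.6,0,0,0],[255,0,0,-4.6,0,0,0]]]}}

```text
time: 13.62
ee_pos: [0.5366, -0.3029, 0.1633]
eef_rot: [0.999, -0.035, 0.002, 0.0]
ft_force: [0.4, -1.1, -3.4]
width: 0.0133
```

Run:
```python
from h import *
st()
rel([.5626,-.040,.163],tool(-8.8))
i,im=snap('scene','pics/m_s.png')
cv2.imwrite('pics/m_z.png',cv2.resize(im[60:240,120:300],None,fx=3,fy=3))
```

```text
t 13.62 p [ 0.5366 -0.3029  0.1633] xaz -4.06 z [ 3.6e-03 -5.0e-04 -1.0e+00] F [ 0.4 -1.1 -3.4] T [ 0.02 -0.06 -0.  ] w 0.0133 q [ 0.91  0.41 -0.61  1.54  0.24  1.26  0.2 ]
shift [  0.291 -10.563   0.011] turn [ 0.001 -0.041  0.948] |d|mm 264.2 deg 4.7
```

View pics/m_z.png

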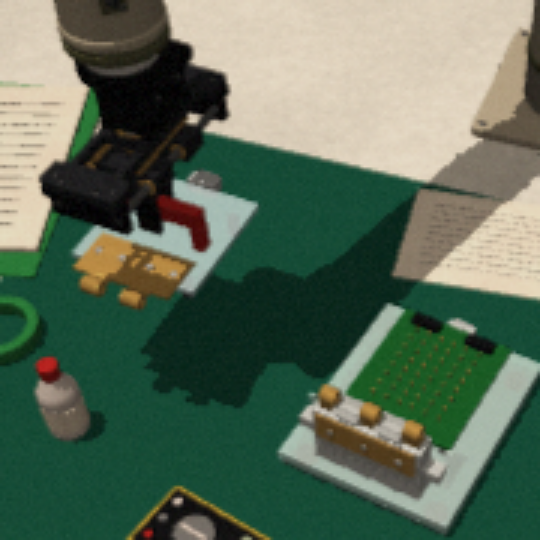

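Emit:
{"api": "carry_out", "payload": {"commands": [[[255,0.03,-1,0,0,0,0.1],[255,0.1,-2.8,0,0,0,0.3],[255,0.15,-4.8,0,0,0,0.5],[255,0.2,-6.8,0,0,0,0.7],[255,0.25,-8.6,0,0,-0.04,0.95],[255,0.29,-9.8,0,0,-0.04,0.95],[255,0.29,-10.4,0,0,-0.04,0.95],[255,0.29,-10.56,0,0,-0.04,0.95],[255,0.29,-10.56,0,0,-0.04,0.95],[255,0.29,-10.56,0,0,-0.04,0.95]]]}}

```text
time: 14.92
ee_pos: [0.562, -0.0415, 0.1622]
eef_rot: [0.997, -0.078, -0.001, -0.0]
ft_force: [0.1, -0.3, -3.5]
width: 0.0142
```

Run:
```python
from h import *
st()
i,im=snap('scene','pics/n_s.png')
cv2.imwrite('pics/n_z.png',cv2.resize(im[110:240,190:310],None,fx=5,fy=5)[:600])
i,im=snap('wrist','pics/n_w.png')
```

```text
t 14.93 p [ 0.562  -0.0415  0.1622] xaz -8.93 z [-1.5e-03  3.0e-04 -1.0e+00] F [ 0.1 -0.3 -3.5] T [-0.06 -0.04 -0.03] w 0.0142 q [ 0.6   0.33 -0.73  1.67  0.23  1.23 -0.33]
```

View pics/n_z.png

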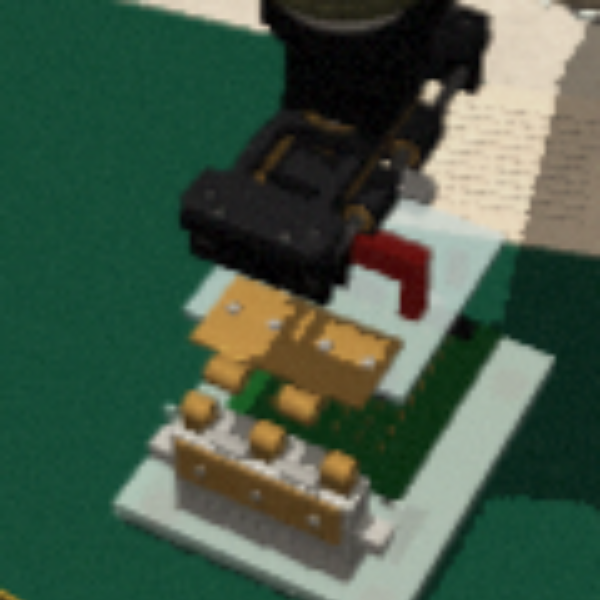

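View pics/n_w.png

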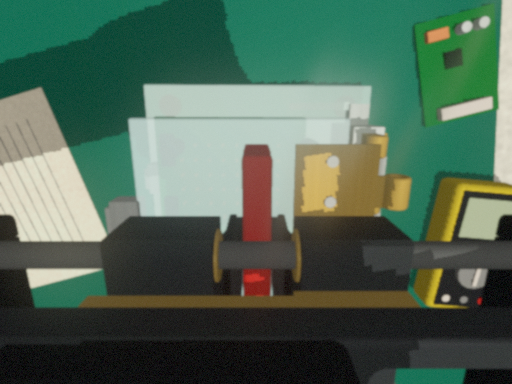

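Run:
```python
from h import *
i=np.load('pics/n_w.npy',allow_pickle=True).item()
im=cv2.imread('pics/n_w.png'); cv2.imwrite('pics/n_wz.png',cv2.resize(im[80:220,280:430],None,fx=4,fy=4))
s=r.camera_info('scene')
im=cv2.imread('pics/n_s.png'); cv2.imwrite('pics/n_sz.png',cv2.resize(im[175:215,220:270],None,fx=14,fy=14,interpolation=cv2.INTER_CUBIC))
```

```text
(no output)
```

View pics/n_wz.png

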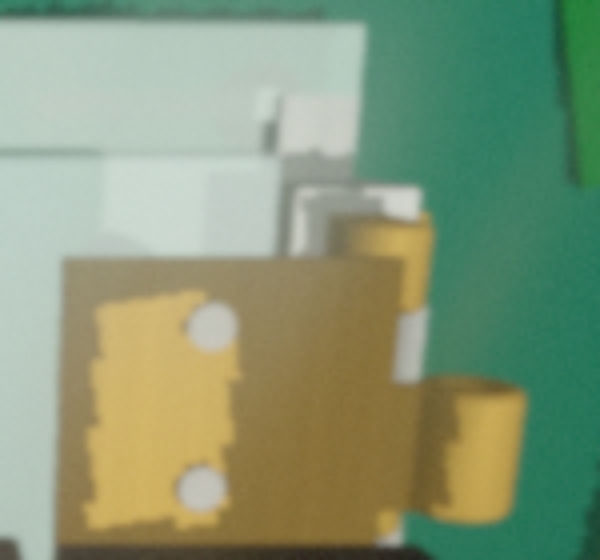

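View pics/n_sz.png

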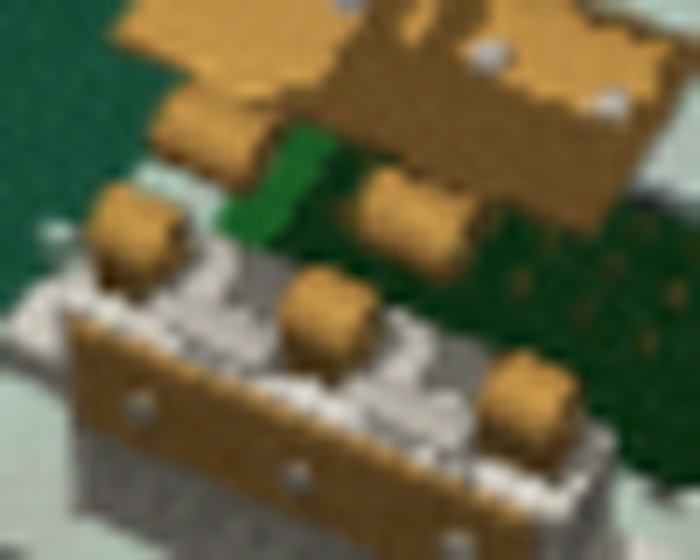

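```bash
cat > rel2.py <<'E'
from h import *
YAW=np.radians(-8.8); J=np.array([np.cos(YAW),np.sin(YAW),0]); K=np.array([-np.sin(YAW),np.cos(YAW),0])
O=np.array([.6466,-.053,.107])
def edge_axis(info,uv,z,side=1):
    o,d=ray(info,uv); a=np.array([(o-O)@J,o[2]]); b=np.array([d@J,d[2]]); b/=np.linalg.norm(b)
    nrm=np.array([-b[1],b[0]]); nrm*=side*np.sign(nrm[0])  # toward +u
    # line point at height zt ; need (a - c).nrm = .008, c=(u,z)
    return ((a-np.array([0,z]))@nrm-.008)/nrm[0]
def loc(info,uv,z):
    p=onz(info,uv,z)-O; return np.round([p@J*1e3,p@K*1e3],2)
E
python3 - <<'E'
from rel2 import *
i=np.load('pics/n_w.npy',allow_pickle=True).item(); s=r.camera_info('scene')
Z=lambda u,v:((u+.5)/4+279.5,(v+.5)/4+79.5)
S=lambda u,v:((u+.5)/14+219.5,(v+.5)/14+174.5)
zl=.1462
print('lid w',[round(edge_axis(i,Z(*p),zl)*1e3,2) for p in((525,400),(516,512))],'jamb w',[round(edge_axis(i,Z(*p),.107)*1e3,2) for p in((433,220),(427,305))])
print('lid s',[loc(s,S(*p),zl) for p in((212,135),(418,222))],'jamb s',[loc(s,S(*p),.107) for p in((138,240),(330,323),(530,410))])
print('y w lid',loc(i,Z(480,382),zl),loc(i,Z(470,522),zl-0.0),'jamb',loc(i,Z(390,218),.112))
s0=st(); print('tcp pred lid axis', (s0['ee_pos']+R.from_quat(s0['eef_rot']).as_matrix()[:,0]*.085-O)@J*1e3,(s0['ee_pos']+R.from_quat(s0['eef_rot']).as_matrix()[:,0]*.085-O)@K*1e3)
E
```

```text
lid w [np.float64(-1.43), np.float64(-0.5)] jamb w [np.float64(-1.28), np.float64(-0.68)]
lid s [array([ -3.24, -27.04]), array([-2.82, 16.21])] jamb s [array([ -1.52, -44.02]), array([-1.06, -1.98]), array([-0.48, 40.81])]
y w lid [ 0.39 29.32] [1.55 6.78] jamb [-2.3  51.24]
t 15.03 p [ 0.562  -0.041   0.1623] xaz -8.9 z [-1.3e-03  5.0e-04 -1.0e+00] F [-0.2  0.2 -3.3] T [-0.   -0.05  0.05] w 0.0137 q [ 0.6   0.32 -0.73  1.67  0.23  1.23 -0.33]
tcp pred lid axis -0.39701672548570427 -1.2299707430195235
```

Emit:
{"api": "carry_out", "payload": {"commands": [[[255,0.03,-0.15,0,0,0,0],[255,0.03,-0.15,0.3,0,0,0],[255,0.03,-0.15,0.6,0,0,0],[255,0.03,-0.15,0.77,0,0,0],[255,0.03,-0.15,0.77,0,0,0],[255,0.03,-0.15,0.77,0,0,0]]]}}

```text
time: 15.78
ee_pos: [0.5634, -0.0374, 0.1433]
eef_rot: [0.997, -0.078, -0.001, -0.0]
ft_force: [0.6, -0.2, -3.6]
width: 0.0135
```

Run:
```python
from rel2 import *
st()
i,im=snap('wrist','pics/o_w.png')
cv2.imwrite('pics/o_wz.png',cv2.resize(im[80:220,280:430],None,fx=4,fy=4))
i,im=snap('scene','pics/o_s.png')
cv2.imwrite('pics/o_sz.png',cv2.resize(im[175:215,220:270],None,fx=14,fy=14,interpolation=cv2.INTER_CUBIC))
```

```text
t 15.78 p [ 0.5634 -0.0374  0.1433] xaz -8.9 z [-1.1e-03  5.0e-04 -1.0e+00] F [ 0.6 -0.2 -3.6] T [ 0.01 -0.07 -0.01] w 0.0135 q [ 0.59  0.35 -0.72  1.69  0.24  1.2  -0.35]
```

View pics/o_wz.png

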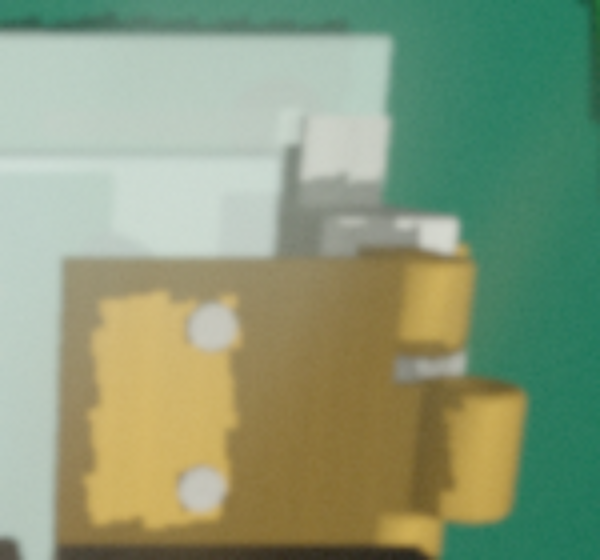

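View pics/o_sz.png

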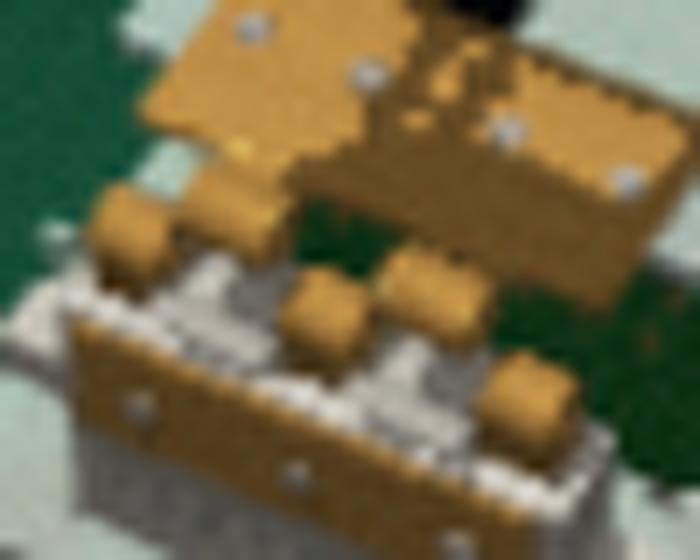

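Run:
```python
from rel2 import *
i=np.load('pics/o_w.npy',allow_pickle=True).item(); s=r.camera_info('scene')
Z=lambda u,v:((u+.5)/4+279.5,(v+.5)/4+79.5)
S=lambda u,v:((u+.5)/14+219.5,(v+.5)/14+174.5)
zl=.1273
print('lid w',[round(edge_axis(i,Z(*p),zl)*1e3,2) for p in((525,400),(516,512))],'jamb w',[round(edge_axis(i,Z(*p),.107)*1e3,2) for p in((474,265),(466,345))])
print('lid s',[loc(s,S(*p),zl) for p in((235,210),(437,293))],'jamb s',[loc(s,S(*p),.107) for p in((138,240),(330,323),(530,410))])
print('y w lid',loc(i,Z(490,382),zl+.006),loc(i,Z(480,522),zl+.006),'jamb in/out',loc(i,Z(435,350),.113),loc(i,Z(440,255),.113))
```

```text
lid w [np.float64(-0.66), np.float64(0.27)] jamb w [np.float64(-1.18), np.float64(-0.92)]
lid s [array([ -2.68, -22.62]), array([-2.91, 19.99])] jamb s [array([ -1.52, -44.02]), array([-1.06, -1.98]), array([-0.48, 40.81])]
y w lid [-0.29 34.74] [ 0.88 12.98] jamb in/out [ 0.13 35.63] [-0.8  51.09]
```

Emit:
{"api": "carry_out", "payload": {"commands": [[[255,0,0.02,0.2,0,0,0],[255,0,0.02,0.4,0,0,0],[255,0,0.02,0.6,0,0,0],[255,0,0.02,0.6,0,0,0],[255,0,0.02,0.6,0,0,0]]]}}

```text
time: 16.5
ee_pos: [0.5635, -0.0378, 0.1284]
eef_rot: [0.997, -0.078, -0.0, -0.0]
ft_force: [-0.3, -0.7, -3.7]
width: 0.0137
```

Run:
```python
from rel2 import *
st()
i,im=snap('scene','pics/p_s.png')
cv2.imwrite('pics/p_sz.png',cv2.resize(im[175:215,220:270],None,fx=14,fy=14,interpolation=cv2.INTER_CUBIC))
```

```text
t 16.5 p [ 0.5635 -0.0378  0.1284] xaz -8.9 z [-8.e-04  5.e-04 -1.e+00] F [-0.3 -0.7 -3.7] T [-0.02 -0.07 -0.  ] w 0.0137 q [ 0.59  0.36 -0.72  1.71  0.26  1.17 -0.36]
```

View pics/p_sz.png

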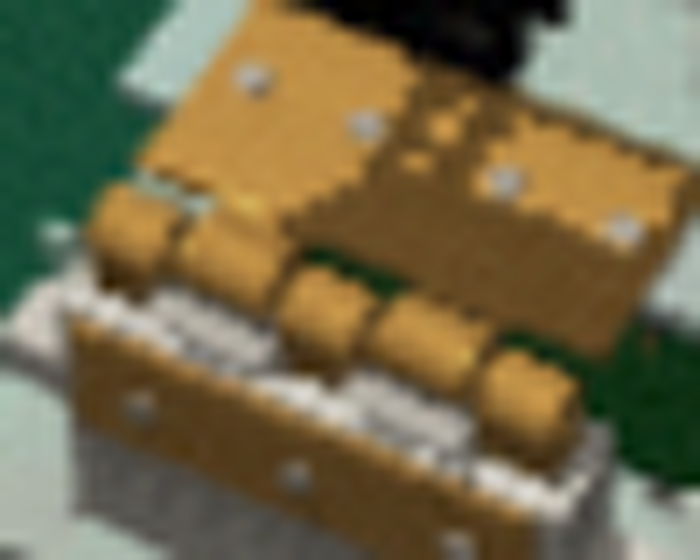

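Emit:
{"api": "carry_out", "payload": {"commands": [[[255,0,0,0.08,0,0,0],[255,0,0,0.16,0,0,0],[255,0,0,0.16,0,0,0]]]}}

```text
time: 16.92
ee_pos: [0.5634, -0.0378, 0.1243]
eef_rot: [0.997, -0.078, -0.0, -0.0]
ft_force: [0.0, 0.1, -3.6]
width: 0.0139
```

Run:
```python
from rel2 import *
st()
```

```text
t 16.93 p [ 0.5634 -0.0378  0.1243] xaz -8.9 z [-9.e-04  5.e-04 -1.e+00] F [ 0.   0.1 -3.6] T [-0.03 -0.05 -0.  ] w 0.0139 q [ 0.58  0.37 -0.72  1.71  0.26  1.16 -0.36]
```

Still no contact at 1.3 mm above nominal; continue in small steps.

Emit:
{"api": "carry_out", "payload": {"commands": [[[255,0,0,0.04,0,0,0],[255,0,0,0.06,0,0,0],[255,0,0,0.06,0,0,0]]]}}

```text
time: 17.3
ee_pos: [0.5633, -0.0378, 0.1228]
eef_rot: [0.997, -0.078, -0.001, -0.0]
ft_force: [-1.9, 0.3, -2.3]
width: 0.0137
```

Run:
```python
from rel2 import *
st()
i,im=snap('scene','pics/q_s.png')
cv2.imwrite('pics/q_sz.png',cv2.resize(im[175:215,220:270],None,fx=14,fy=14,interpolation=cv2.INTER_CUBIC))
i,im=snap('wrist','pics/q_w.png')
cv2.imwrite('pics/q_wz.png',cv2.resize(im[120:220,330:430],None,fx=6,fy=6))
```

```text
t 17.3 p [ 0.5633 -0.0378  0.1228] xaz -8.89 z [-1.1e-03  5.0e-04 -1.0e+00] F [-1.9  0.3 -2.3] T [ 0.05  0.11 -0.06] w 0.0137 q [ 0.58  0.37 -0.72  1.72  0.26  1.16 -0.36]
```

View pics/q_sz.png

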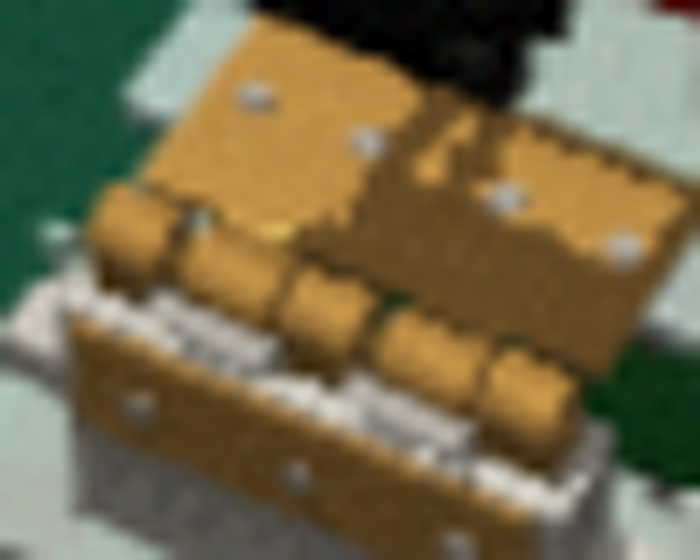

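View pics/q_wz.png

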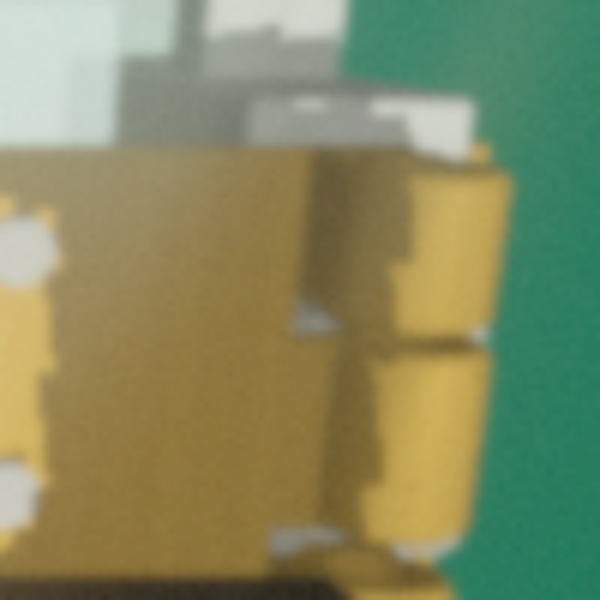

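Emit:
{"api": "carry_out", "payload": {"commands": [[[255,-0.02,0,0,0,0,0],[255,-0.03,0,0.02,0,0,0],[255,-0.03,0,0.03,0,0,0],[255,-0.03,0,0.03,0,0,0]]]}}

```text
time: 17.9
ee_pos: [0.5626, -0.0377, 0.1222]
eef_rot: [0.997, -0.078, -0.001, -0.0]
ft_force: [-2.1, -0.2, -1.6]
width: 0.0134
```

Run:
```python
from rel2 import *
st()
```

```text
t 17.9 p [ 0.5626 -0.0377  0.1222] xaz -8.89 z [-1.e-03  4.e-04 -1.e+00] F [-2.1 -0.2 -1.6] T [-0.03  0.04  0.07] w 0.0134 q [ 0.58  0.37 -0.72  1.72  0.26  1.16 -0.36]
```

Emit:
{"api": "carry_out", "payload": {"commands": [[[255,-0.02,0,0,0,0,0],[255,-0.04,0,0.02,0,0,0],[255,-0.04,0,0.03,0,0,0],[255,-0.04,0,0.03,0,0,0]]]}}

```text
time: 18.4
ee_pos: [0.562, -0.0375, 0.1217]
eef_rot: [0.997, -0.078, -0.0, -0.0]
ft_force: [0.9, -0.5, -0.9]
width: 0.0135
```

Run:
```python
from rel2 import *
st()
i,im=snap('scene','pics/s_s.png')
cv2.imwrite('pics/s_sz.png',cv2.resize(im[175:215,220:270],None,fx=14,fy=14,interpolation=cv2.INTER_CUBIC))
i,im=snap('wrist','pics/s_w.png')
cv2.imwrite('pics/s_wz.png',cv2.resize(im[120:220,330:430],None,fx=6,fy=6))
```

```text
t 18.4 p [ 0.562  -0.0375  0.1217] xaz -8.89 z [-3.e-04  4.e-04 -1.e+00] F [ 0.9 -0.5 -0.9] T [-0.05 -0.73  0.01] w 0.0135 q [ 0.59  0.36 -0.72  1.72  0.26  1.15 -0.36]
```

View pics/s_sz.png

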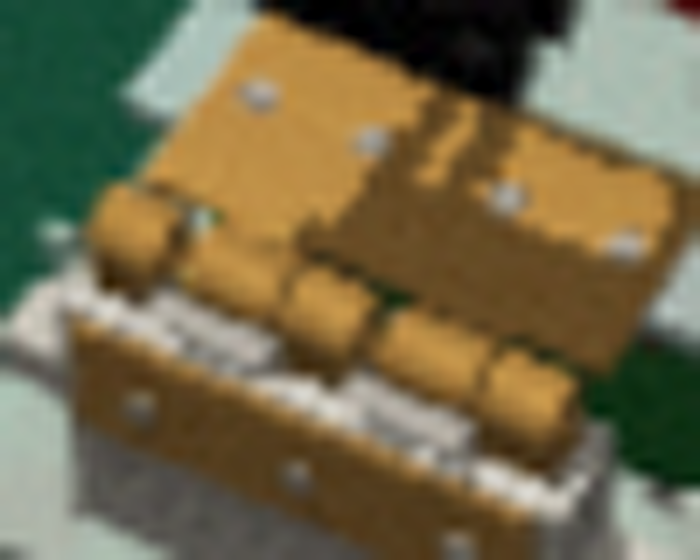

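View pics/s_wz.png

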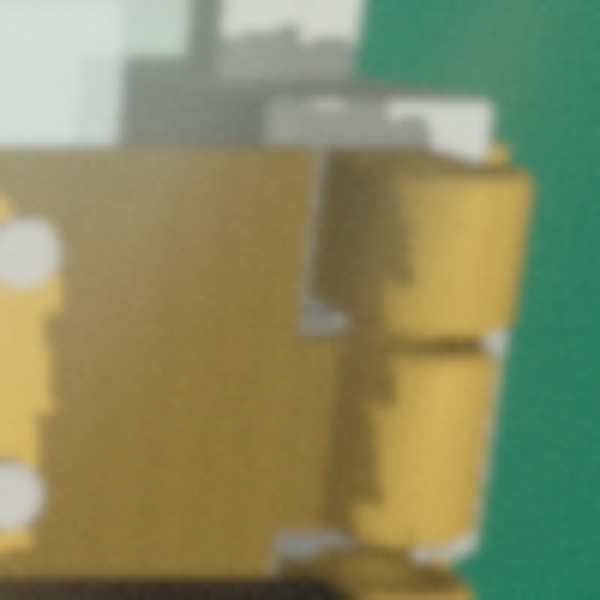

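Emit:
{"api": "carry_out", "payload": {"commands": [[[255,0,0,-0.08,0,0,0],[255,0.03,0,-0.1,0,0,0],[255,0.045,0,-0.08,0,0,0],[255,0.045,0,-0.06,0,0,0],[255,0.045,0,-0.04,0,0,0],[255,0.045,0,-0.04,0,0,0]]]}}

```text
time: 19.25
ee_pos: [0.5629, -0.0376, 0.1226]
eef_rot: [0.997, -0.078, -0.0, -0.0]
ft_force: [-1.1, 0.6, -3.1]
width: 0.0135
```

```bash
cat > look.py <<'E'
import sys
from rel2 import *
st(); k=sys.argv[1]
i,im=snap('scene',f'pics/{k}_s.png')
a=cv2.resize(im[178:210,222:264],None,fx=14,fy=14,interpolation=cv2.INTER_CUBIC)[:448]
i,im=snap('wrist',f'pics/{k}_w.png')
b=cv2.resize(im[120:220,360:425],None,fx=4.48,fy=4.48,interpolation=cv2.INTER_CUBIC)[:448,:205]
cv2.imwrite(f'pics/{k}_z.png',np.hstack([a,b])); st()
E
python3 look.py u
```

```text
t 19.25 p [ 0.5629 -0.0376  0.1226] xaz -8.89 z [-7.e-04  4.e-04 -1.e+00] F [-1.1  0.6 -3.1] T [ 0.01  0.19 -0.01] w 0.0135 q [ 0.58  0.37 -0.72  1.72  0.26  1.16 -0.36]
t 19.35 p [ 0.5629 -0.0376  0.1226] xaz -8.89 z [-6.e-04  5.e-04 -1.e+00] F [-2.5  0.6 -2.6] T [ 0.02  0.19 -0.02] w 0.0138 q [ 0.58  0.37 -0.72  1.72  0.26  1.16 -0.36]
```

View pics/u_z.png

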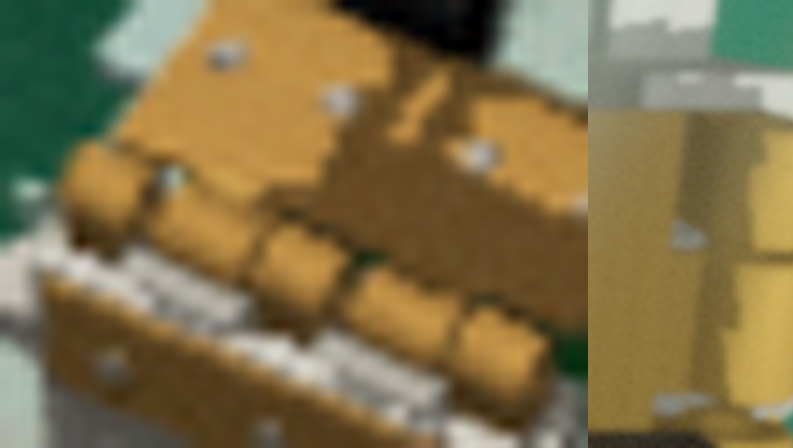

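Run:
```python
from rel2 import *
im=cv2.imread('pics/u_w.png'); cv2.imwrite('pics/u_wz.png',cv2.resize(im[120:220,330:430],None,fx=6,fy=6))
Z=lambda u,v:((u+.5)/6+329.5,(v+.5)/6+119.5)
for k,L,Jb,zz in (('q',[(492,355),(472,530)],[(513,182),(497,330)],.1068),('s',[(496,355),(478,530)],[(533,182),(515,330)],.1057)):
    i=np.load(f'pics/{k}_w.npy',allow_pickle=True).item()
    print(k,[round(edge_axis(i,Z(*p),zz)*1e3,2) for p in L],[round(edge_axis(i,Z(*p),.107)*1e3,2) for p in Jb])
```

```text
q [np.float64(-0.28), np.float64(0.09)] [np.float64(-0.62), np.float64(-0.23)]
s [np.float64(-1.31), np.float64(-0.73)] [np.float64(-0.7), np.float64(-0.47)]
```

View pics/u_wz.png

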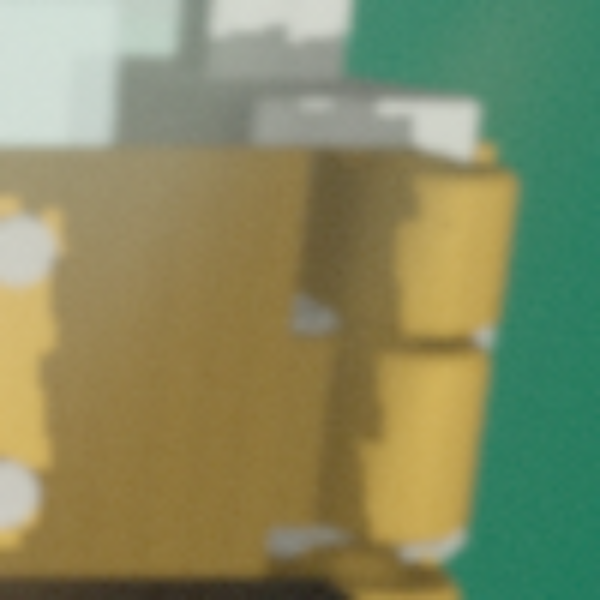

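Emit:
{"api": "carry_out", "payload": {"commands": [[[255,-0.01,0,0,0,0,0],[255,-0.01,0,0.01,0,0,0],[255,-0.01,0,0.01,0,0,0],[255,-0.01,0,0.01,0,0,0],[255,-0.01,0,0.01,0,0,0],[255,-0.01,0,0.01,0,0,0]]]}}

```text
time: 20.1
ee_pos: [0.5627, -0.0376, 0.1224]
eef_rot: [0.997, -0.078, -0.0, -0.0]
ft_force: [-0.2, 0.2, -1.8]
width: 0.0137
```

```bash
sed -i 's/360:425/330:430/; s/4.48,fy=4.48/3.3,fy=3.3/; s/\[:448,:205\]//; s/np.hstack(\[a,b\])/a/' look.py; python3 look.py v
python3 - <<'E'
import cv2
im=cv2.imread('pics/v_w.png'); cv2.imwrite('pics/v_wz.png',cv2.resize(im[120:220,330:430],None,fx=6,fy=6))
E
```

```text
t 20.1 p [ 0.5627 -0.0376  0.1224] xaz -8.9 z [-5.e-04  4.e-04 -1.e+00] F [-0.2  0.2 -1.8] T [ 0.01 -0.16 -0.01] w 0.0137 q [ 0.59  0.37 -0.72  1.72  0.26  1.16 -0.36]
t 20.2 p [ 0.5627 -0.0376  0.1224] xaz -8.9 z [-5.e-04  5.e-04 -1.e+00] F [ 0.8  0.7 -4. ] T [-0.02 -0.13 -0.06] w 0.0138 q [ 0.58  0.37 -0.72  1.72  0.26  1.16 -0.36]
```

View pics/v_z.png

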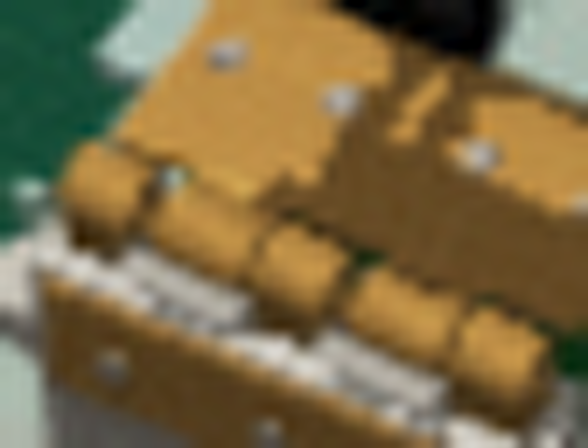

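View pics/v_wz.png

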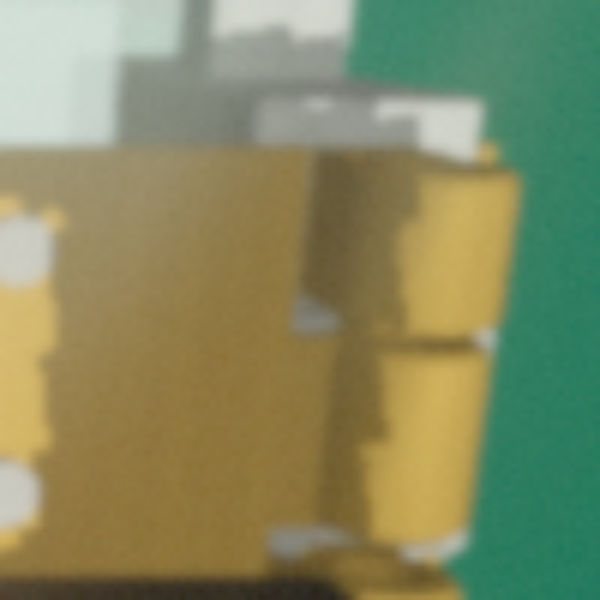

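View pics/v_s.png

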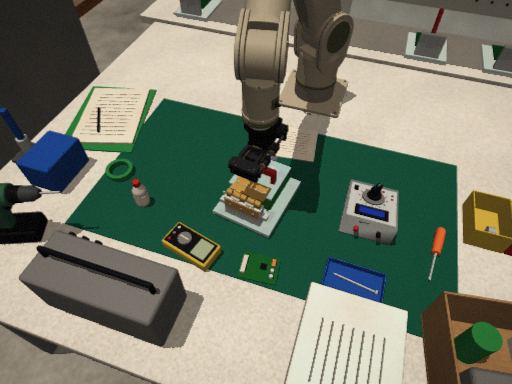

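Run:
```python
from h import *
st(); r.close_job()
```

```text
t 20.2 p [ 0.5627 -0.0376  0.1224] xaz -8.9 z [-5.e-04  5.e-04 -1.e+00] F [ 0.8  0.7 -4. ] T [-0.02 -0.13 -0.06] w 0.0138 q [ 0.58  0.37 -0.72  1.72  0.26  1.16 -0.36]
the job is handed in; nothing more can be done
```

The job is handed in at 20.2 s. The knob is at its off stop, and the lid's knuckles are seated between the jig's, with the gripper still holding the lid by its handle.

- **Knob:** I turned it anticlockwise about 40° until the torque rose to 0.5 N m at the stop. Afterwards the pointer lay within about 1.5° of the red off mark. I ended up gripping the 40 mm disc instead of the bar, because the disc sat higher than I had estimated; the pointer turned with the gripper all the same.
- **Lid fit:** The last numeric checks put the lid's axis 0.3 mm ahead of the jig's at one position and 0.5 mm behind it at another. The final position lies between the two. In the scene view the five knuckles lie in line to about 0.5 mm.
- **Hold:** The tool axis is within 0.001 rad of vertical and the lid is still. The handle is gripped at 13.8 mm with 45 N set. I did not measure the lid's own tilt inside the grip.
- **Disagreements:**
  - The wrist camera put things 2–4 mm nearer the robot than the top and scene cameras did. I averaged them and settled the seating by small force-guided steps.
  - The vertical force was still noisy at the end (-1.8, then -4.0 N), so how much weight rests on the hinge seat is uncertain.
- **Bystanders:** In the last scene picture they look unmoved.

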